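# Open the push-and-turn safety cap of a leaning bottle

## Task

Open the leaning bottle that has the wide ribbed safety cap: press the cap down towards the bottle and keep it pressed while turning it anticlockwise until it is free, then draw it off (turned without pressing, it only spins idly). Stand the cap right way up, open side down, inside the small steel dish and let go. Leave the dish where it is and do not disturb the small loose things lying round about.

Things in the scene. Friction and masses are not known exactly. Their poses are not given: they have to be found in the camera images.
- safety_cap: Inner part of the grey safety cap of one of two white bottles held leaning in brackets fixed to the bench. This cap is 50 mm across, finely ribbed, 41 mm high, about 75 g (the other bottle's cap is smooth, 34 mm across, and stays shut). Origin: centre of the cap's underside; z along the cap's axis, out of its top; x, y turn with the inner part (two small tabs at its foot, at +x and -x).
- cap_top (a point): Centre of the cap's top face, 41 mm above the cap's origin (axes as safety_cap). The ribbed shell that one grips, 50 mm across, reaches from 4 to 41 mm above the origin and rides on the inner part. Unpressed it spins freely either way and does not turn the inner part.
- cap_press (a joint): How far the shell is pressed down along the axis, m: 0 up, 0.004 fully down; a spring (3 to 6 N) lifts it again. Pressed, its 3 teeth drop between 6 teeth of the inner part, 60 degrees apart, and turn it along. Where the teeth stand at the start is unknown: up to 60 degrees of turning may pass before they bite; tooth on tooth, the shell goes down only 1 mm until turned on.
- neck_seat (a point): Point on the bottle's axis, fixed to the bottle, where the origin of the closed cap sits. z runs up the bottle's axis, leaning 28 degrees from vertical, towards the robot's side, give or take 26 degrees. Cap closed: x of safety_cap and x of neck_seat agree (a few degrees of play). The shoulder, 36 mm in radius at most, begins 6 mm below this point. The bracket's foot is 110 x 112 mm.
- mouth (a point): Centre of the bottle's mouth, 17 mm above neck_seat on the same axes. Two neck lugs hold the cap. The inner part, turned 60 degrees or more anticlockwise seen from above the cap (positive about z; stop at about 120), is free to be drawn off along z: clear after 17 mm. Push 8 to 15 N along the axis while turning: from 8 to 12 N the whole cap sinks up to 2.5 mm on its springy liner, then it is hard.
- dish: Open round stainless steel dish, loose on the bench between the two bottles, 100 mm across outside, 95 mm inside at the rim (91 mm at the floor), 13 mm high, floor 3 mm thick, 200 g. Origin: centre of its underside, z up.
- timer: Small white timer, 66 x 66 x 19 mm, lying or standing loose on the bench; must not be shifted. Origin: centre of its underside
- bung: Black tapered rubber bung, 23 mm across, 24 mm high, lying or standing loose on the bench; must not be shifted. Origin: centre of its underside
- tweezers: Steel tweezers, 124 x 14 x 10 mm, lying or standing loose on the bench; must not be shifted. Origin: centre of its underside
- hex_key: Bent hexagon key, 78 x 30 x 6 mm, lying or standing loose on the bench; must not be shifted. Origin: centre of its underside
There are look-alikes about, which are no part of the job. Several things have the shape of the safety_cap; the one meant has the colours described above.

How it is judged:
On the way:
1. the inner cap is turned about 50 degrees or more while still seated on the neck (angle between the x axis of safety_cap and the x axis of neck_seat, either way round above 0.85 rad and distance between safety_cap and neck_seat below 0.012 m), for 0.05 s.
At the end, for the whole second after the job is handed in: The safety cap stands at rest, open side down and upright within 0.12 rad, on the floor of the steel dish, its centre within 30 mm of the dish's; the dish stands flat within 30 mm of where it was (horizontal distance between safety_cap and dish below 0.03 m and z of safety_cap in the frame of dish between -0.002 and 0.007 m and z of cap_top in the frame of dish above 0.035 m and angle between safety_cap's own z axis and vertical below 0.12 rad and angle between dish's own z axis and vertical below 0.05 rad and distance of dish from where it was at the start of the episode below 0.03 m and linear speed of safety_cap below 0.02 m/s); the robot touches nothing.
It fails at once if a small loose bystander is shifted by more than 30 mm (distance of any of timer, bung, tweezers, hex_key from where it was at the start of the episode above 0.03 m).
It also fails if it takes over 64 s, if anything falls off the work surface, if the arm or the gripper's body presses on something with over 40 N, if the wrist force passes 120 N, or if a joint passes its speed limit or range.

## Robot

A 6-joint arm with a two-finger parallel gripper is mounted at the origin on a cart in front of the work surface, level with it; the furniture and walls round the work are solid. World frame = base frame: x ahead of the robot, y to its left, z up, the work surface at z = 0. Lengths are in m, angles in rad, forces in N, time in s.
With the tool pointing down it reaches from about 0.325 to 0.85 m from the base axis. Payload 15.5 kg.
Tool frame: the origin (TCP) lies midway between the tips of the shut fingers; the grasp point (between the pads) lies 19 mm behind it; x points along the fingers, y is the direction in which the jaws open and shut, and the axes are right-handed (so a half turn about x gives the same grasp; the last joint's range is limited). The gripper opens to 91 mm and grips with 3 to 60 N. Pads are 32 mm wide; open, the fingers measure 118 mm over their backs; the gripper's body (76 mm by 178 mm) begins 60 mm behind the grasp point.
Start: joints at [-1.343, 0.494, 1.345, -0, 1.302, -0.096], TCP at [0.199, -0.593, 0.174] pointing down, gripper open.
Joint ranges: [-2.91, 2.91], [-0.82, 2.16], [0.22, 2.67], [-1.22, 4.37], [0.12, 2.79], [-3.08, 3.08]. Speed limits (rad/s): [1.89, 1.89, 2.57, 3.01, 3.01, 3.01].

## Interface

Orientations are given as a rotation vector (axis times angle).
In Python, from rig import telemetry, get_image, job gives the robot as it stands.
- The arm moves only by the tool play_rows, never from a script. Its argument "commands" is a list of rows, each a list of 3 entries, a list of its own where there are three numbers: the closure in counts, from 0 (fully open) to 255 (shut), then the shift along the tool's x, y, z in m, then the turn, a rotation vector about the tool's x, y, z in degrees. In form: [[claw, [tx, ty, tz], [rx, ry, rz]], ...]. A call has exactly 8 rows; each row shifts and turns the pose as measured when the row begins, along the tool's axes as they then stand; what a row does not reach is not made up. A row lasts 1/10 s, in which the tool goes at most 50 mm and 8.59 degrees, less where a joint would pass 70% of its speed; a pose out of reach is approached as far as the arm can. A call is refused whole if a number of a shift passes 0.05 or a number of a turn 8.59, either way. A call with a gripper value outside its range is refused whole. The fingers move at their own pace and stop on an object; "grip_force" is the grip in N (left out, the last holds). Time passes only in rows, so rows that do not move let the fingers close, or fill a call up. It gives the time, the measured TCP pose, the force and the opening at its end, in the units of the state.
- telemetry.get_obs(): the state, without advancing time (a new reading comes with each control period).
- get_image(name): name is "side" or "top" or "wrist"; returns a dict with "frame" (400x640x3 uint8, red, green, blue), "camera_matrix" (3x3 intrinsics, pixels), "T" (4x4, takes a point from camera to world coordinates). Camera axes: x right, y up, looking along -z (the intrinsics and any distortion apply to the point x, -y, -z); pixel columns grow to the right and rows downward; lengths in m; the calibration is good to about 2 mm. A picture is of the moment at which its call begins. There is no depth.
- job.close_job(): hands the job in, once; it reports no verdict.
The state is a dict: "time_s": time; "qpos": joint angles; "qvel": joint speeds; "tau": joint torques, N m; "ee_pos": TCP position; "orientation": TCP orientation; "force": force on the tool from outside, world axes, zero at the start; "wrist_torque": the same for the moment, N m; "width": finger opening in m.
Only numpy, scipy, OpenCV 4.12 (cv2) and the standard library are available. Lean on these libraries where they do the work, as an engineer would, in place of code of your own. Each camera call takes 0.05 s, during which the arm holds its last target.

## Working session

There is one attempt and no reset: what is moved stays moved. The work goes in short steps, Python scripts to look and compute and a tool call to move; the robot and the scene stay as the last step left them, time stands still between calls to the robot, and variables do not carry over. Pictures are saved under pics/ and viewed, and the job is handed in when it is done.

Besides the shell and the picture viewer there is one more tool, called after "Call:" in YAML: its name, and indented under it one key for each argument. play_rows: Moves the arm, as the interface text tells. Its arguments: {"type":"object","properties":{"commands":{"type":"array","items":{"type":"array"}},"grip_force":{"type":"number"}},"required":["commands"]}

```bash
ls; mkdir -p pics; python3 - <<'E'
from rig import telemetry, get_image
import cv2,pickle
for n in ["side","top","wrist"]:
    d=get_image(n); cv2.imwrite(f"pics/{n}0.png",d["frame"][:,:,::-1]); pickle.dump(d,open(f"pics/{n}0.pkl","wb"))
    print(n,d["camera_matrix"].tolist(),d["T"].round(4).tolist(), [k for k in d])
print(telemetry.get_obs())
E
```

```text
pics
side [[372.891407235136, 0.0, 320.3245988607182], [0.0, 372.891407235136, 200.79448990942907], [0.0, 0.0, 1.0]] [[-0.995, 0.0413, -0.0913, 0.3983], [-0.0981, -0.5883, 0.8026, 0.9405], [-0.0205, 0.8076, 0.5894, 0.8531], [0.0, 0.0, 0.0, 1.0]] ['frame', 'camera_matrix', 'T']
top [[453.36189014955613, 0.0, 320.52005108325176], [0.0, 453.36189014955613, 203.211394935359], [0.0, 0.0, 1.0]] [[0.0118, 0.9954, -0.0947, 0.4051], [-0.9998, 0.0104, -0.0151, -0.052], [-0.014, 0.0949, 0.9954, 1.448], [0.0, 0.0, 0.0, 1.0]] ['frame', 'camera_matrix', 'T']
wrist [[318.0078264832355, 0.0, 323.24356505532063], [0.0, 318.0078264832355, 197.3653090879855], [0.0, 0.0, 1.0]] [[0.3183, 0.9193, 0.2314, 0.2645], [-0.948, 0.3087, 0.0778, -0.5701], [0.0001, -0.2441, 0.9698, 0.385], [0.0, 0.0, 0.0, 1.0]] ['frame', 'camera_matrix', 'T']
{'time_s': 0.15, 'qpos': array([-1.34244639e+00,  4.94047010e-01,  1.34595464e+00, -5.06426694e-05,
        1.30250527e+00, -9.55192785e-02]), 'qvel': array([-1.43836574e-03,  7.73366142e-04, -1.91033424e-03, -2.70360823e-05,
       -1.23702272e-03,  1.69328845e-04]), 'tau': array([ 6.26992551e-05, -8.79196858e+01, -3.82051277e+01,  7.06964917e-02,
        5.02109912e-02, -7.19420632e-05]), 'ee_pos': array([ 0.19879987, -0.59220775,  0.17388275]), 'orientation': array([ 2.0465121 ,  0.3353038 , -2.04673895]), 'force': array([-0.07220095,  0.65130441, -0.11144319]), 'wrist_torque': array([-0.02944966, -0.00669825, -0.04341666]), 'width': 0.09133449331218393}
```

View pics/side0.png

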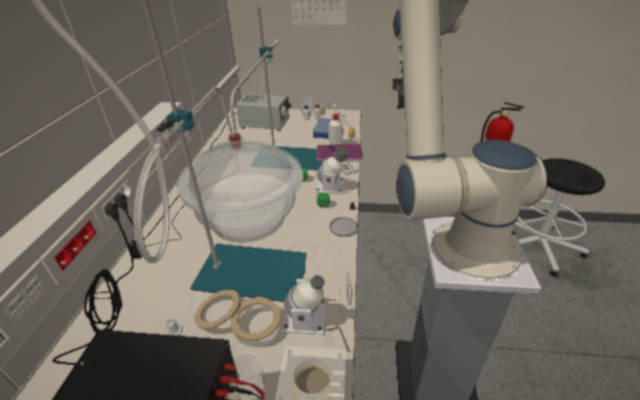

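View pics/top0.png

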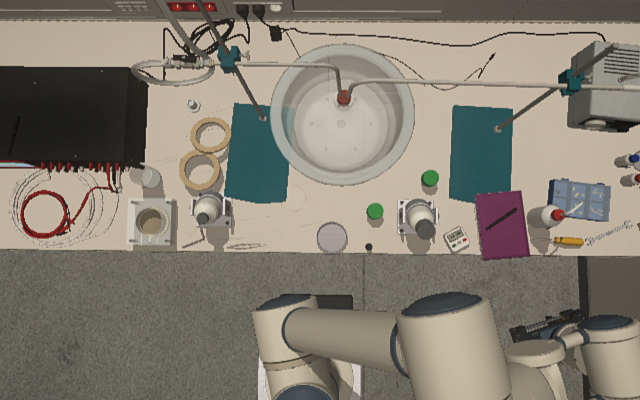

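View pics/wrist0.png

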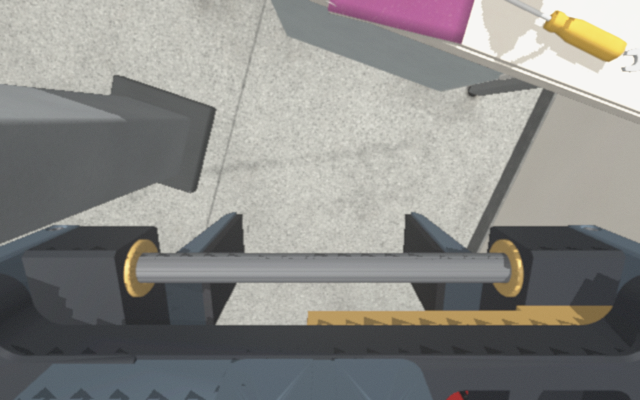

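```bash
python3 - <<'E'
import cv2,numpy as np
i=cv2.imread("pics/top0.png")
a=cv2.resize(i[165:255,350:480],None,fx=6,fy=6,interpolation=cv2.INTER_CUBIC)
cv2.imwrite("pics/topc.png",a)
b=cv2.resize(i[165:255,170:350],None,fx=4.4,fy=4.4,interpolation=cv2.INTER_CUBIC)
cv2.imwrite("pics/topd.png",b)
s=cv2.imread("pics/side0.png")
c=np.hstack([cv2.resize(s[140:250,295:375],None,fx=5,fy=5,interpolation=cv2.INTER_CUBIC),cv2.resize(s[250:360,275:355],None,fx=5,fy=5,interpolation=cv2.INTER_CUBIC)])
cv2.imwrite("pics/sidec.png",c)
E
```

```text
(no output)
```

View pics/topc.png

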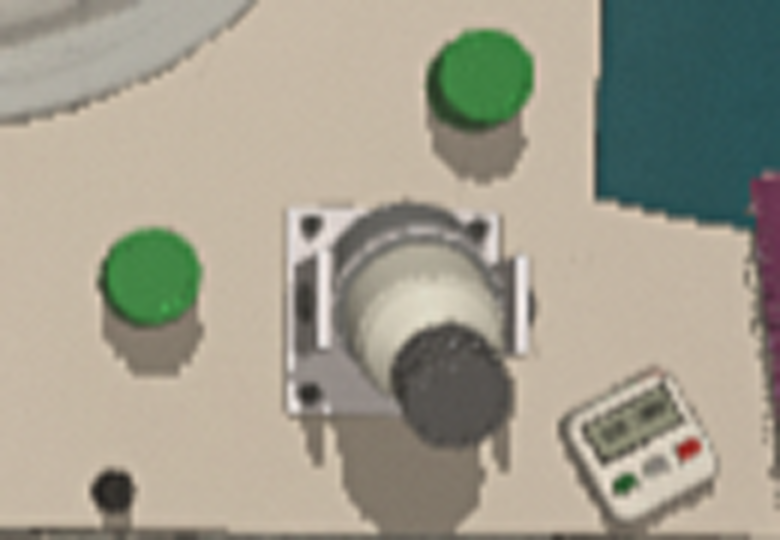

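View pics/topd.png

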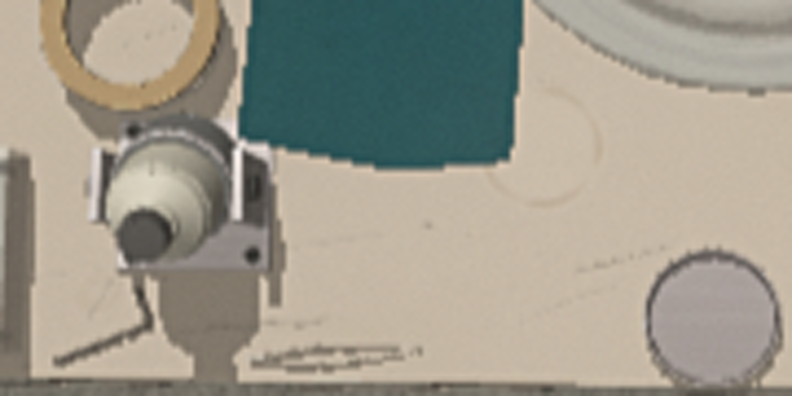

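View pics/sidec.png

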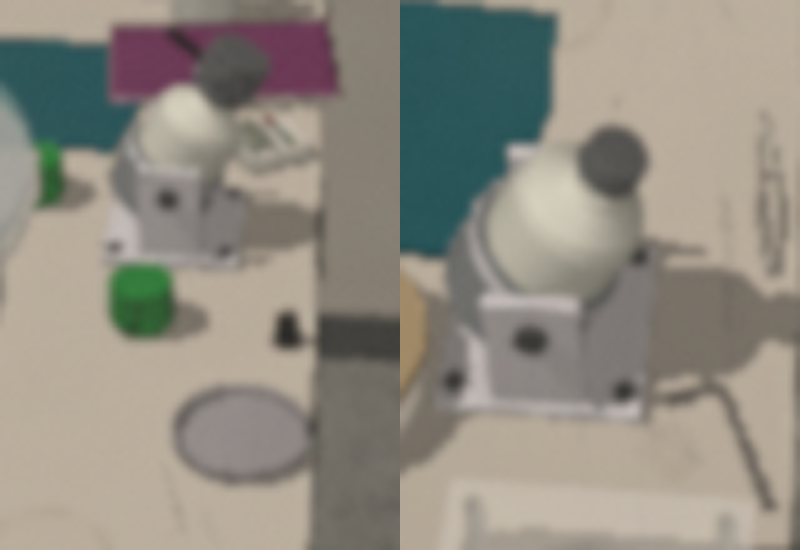

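```bash
cat > h.py <<'E'
import numpy as np,cv2,pickle
def proj(d,P):
    T=d["T"];K=d["camera_matrix"]
    P=np.atleast_2d(P); c=(P-T[:3,3])@T[:3,:3]
    x=c*[1,-1,-1]
    u=x@K.T
    return u[:,:2]/u[:,2:]
def ray(d,uv):
    T=d["T"];K=d["camera_matrix"]
    v=np.linalg.solve(K,[uv[0],uv[1],1.0])*[1,-1,-1]
    v=T[:3,:3]@v; return T[:3,3],v/np.linalg.norm(v)
def onz(d,uv,z):
    o,v=ray(d,uv); return o+v*(z-o[2])/v[2]
def tri(*ps):
    A=np.zeros((3,3));b=np.zeros(3)
    for d,uv in ps:
        o,v=ray(d,uv);M=np.eye(3)-np.outer(v,v);A+=M;b+=M@o
    return np.linalg.solve(A,b)
def axis(lean,az):
    # az 0 = towards -x
    return np.array([-np.sin(lean)*np.cos(az),-np.sin(lean)*np.sin(az),np.cos(lean)])
def circ(c,a,r,n=60):
    u=np.cross(a,[0,1,0]);u/=np.linalg.norm(u);w=np.cross(a,u)
    t=np.linspace(0,2*np.pi,n,endpoint=False)[:,None]
    return c+r*(np.cos(t)*u+np.sin(t)*w)
def capsil(d,s,a,lo=.004,hi=.041,r=.025):
    p=np.vstack([proj(d,circ(s+a*lo,a,r)),proj(d,circ(s+a*hi,a,r))])
    return cv2.convexHull(p.astype(np.float32))[:,0]
E
python3 - <<'E'
from h import *
top=pickle.load(open("pics/top0.pkl","rb"));side=pickle.load(open("pics/side0.pkl","rb"))
t=cv2.imread("pics/top0.png").astype(int);s=cv2.imread("pics/side0.png").astype(int)
def seg(im,x0,x1,y0,y1,th):
    c=im[y0:y1,x0:x1]; m=((c.max(2)<th)&(c.max(2)-c.min(2)<25)).astype(np.uint8)
    n,l,st,ce=cv2.connectedComponentsWithStats(m)
    k=1+np.argmax(st[1:,4]);print(st[k],ce[k]+[x0,y0])
    for r in (l==k): print(''.join('#' if v else '.' for v in r))
seg(t,405,445,212,245,105)
seg(s,325,355,140,170,115)
print(onz(top,(331.5,237),0.013), onz(top,(350+113/6,165+490/6),.02))
E
```

```text
[ 10   7  20  21 314] [424.6656051  229.13375796]
........................................
........................................
........................................
........................................
........................................
........................................
........................................
...................###..................
...............#########................
..............############..............
.............#######.#####..............
............################............
...........#################............
...........##################...........
..........###################...........
..........###################...........
..........####################..........
..........####################..........
..........####################..........
...........###################..........
............##################..........
............##################..........
............#################...........
.............################...........
..............##############............
...............##########
[... 658 characters left out ...]
....
........###############.......
.........###############......
.........###############......
.........###############......
.........###############......
.........##############.......
.........##############.......
..........############........
...........###########........
............##########........
............#########.........
..............####............
..............................
..............................
..............................
..............................
..............................
..............................
..............................
..............................
[ 0.43490902 -0.06626132  0.013     ] [ 0.4059176  -0.18334007  0.02      ]
```

```bash
python3 - <<'E'
from h import *
from scipy.optimize import minimize
top=pickle.load(open("pics/top0.pkl","rb"));side=pickle.load(open("pics/side0.pkl","rb"))
t=cv2.imread("pics/top0.png").astype(int);s=cv2.imread("pics/side0.png").astype(int)
def seg(im,x0,x1,y0,y1,th,op):
    m=np.zeros(im.shape[:2],np.uint8);c=im[y0:y1,x0:x1]; m[y0:y1,x0:x1]=((c.max(2)<th)&(c.max(2)-c.min(2)<25))
    if op: m=cv2.morphologyEx(m,cv2.MORPH_OPEN,np.ones((4,4),np.uint8))
    cs,_=cv2.findContours(m,cv2.RETR_EXTERNAL,cv2.CHAIN_APPROX_NONE); c=max(cs,key=cv2.contourArea)
    f=np.zeros_like(m);cv2.drawContours(f,[c],-1,1,-1);return f
obs=[(top,seg(t,405,445,212,245,105,0)),(side,seg(s,325,355,140,170,115,1))]
K=8
big=[(d,cv2.GaussianBlur(m.astype(np.float32),(0,0),.8)) for d,m in obs]
def cost(p,az,lean=np.radians(28)):
    a=axis(lean,az);e=0
    for d,m in big:
        h=capsil(d,p[:3],a)
        x0,y0=(h.mean(0)-25).astype(int)
        f=np.zeros((50*K,50*K),np.uint8);cv2.fillPoly(f,[np.round((h-[x0,y0]+.5)*K*16).astype(np.int32)],1,shift=4)
        f=cv2.GaussianBlur(cv2.resize(f.astype(np.float32),(50,50),interpolation=cv2.INTER_AREA),(0,0),.8)
        g=m[y0:y0+50,x0:x0+50]; e+=((f-g)**2).sum()
    return e
c=tri((top,(424.7,229.1)),(side,(341,153.8)));print(c)
for az in np.radians(range(-30,31,10)):
    r=minimize(cost,c-.02*axis(.49,az),args=(az,),method="Nelder-Mead",options=dict(initial_simplex=(c-.02*axis(.49,az))+np.vstack([np.zeros(3),np.eye(3)*.01])))
    print(np.degrees(az),r.x,r.fun)
# bracket foot corners in top z~0.006
for uv in [(350+288/6,165+208/6),(350+290/6,165+412/6),(350+498/6,165+208/6)]: print(onz(top,uv,.006))
E
```

```text
[ 0.45772882 -0.33064544  0.14877561]
-29.999999999999996 [ 0.46635077 -0.33721423  0.12388055] 18.000144958496094
-20.0 [ 0.46718623 -0.33495655  0.12464271] 15.217750549316406
-10.0 [ 0.46758654 -0.33309638  0.12521469] 12.972454071044922
0.0 [ 0.4677263  -0.33102645  0.12487309] 11.775558471679688
10.0 [ 0.46742157 -0.32897888  0.12539211] 12.689536094665527
20.0 [ 0.46714919 -0.3273163   0.12533753] 15.618424415588379
29.999999999999996 [ 0.4659982  -0.32580548  0.12480207] 20.75140953063965
[ 0.55628432 -0.27728817  0.006     ]
[ 0.4480182  -0.27786584  0.006     ]
[ 0.5574348 -0.3885623  0.006    ]
```

```bash
cat >> h.py <<'E'
from scipy.spatial.transform import Rotation as Ro, Slerp
def cur():
    from rig import telemetry
    return telemetry.get_obs()
def Rtool(x,yref):
    x=x/np.linalg.norm(x); y=yref-x*(yref@x); y/=np.linalg.norm(y)
    return np.column_stack([x,y,np.cross(x,y)])
def plan(p1,R1,claw,vmax=.045,wmax=8.0,nmin=1):
    o=cur();p0=o["ee_pos"];r0=Ro.from_rotvec(o["orientation"]);r1=Ro.from_matrix(R1)
    dr=(r0.inv()*r1).as_rotvec();ang=np.degrees(np.linalg.norm(dr));L=np.linalg.norm(p1-p0)
    n=max(nmin,int(np.ceil(L/vmax)),int(np.ceil(ang/wmax)))
    print("dist",round(L,4),"ang",round(ang,1),"n",n,"q",o["qpos"].round(2),"F",o["force"].round(1),"w",round(o["width"],4),"t",o["time_s"])
    r=r0
    for k in range(n):
        sh=r.inv().apply((p1-p0)/n)
        print([claw,sh.round(4).tolist(),np.degrees(dr/n).round(2).tolist()])
        r=r*Ro.from_rotvec(dr/n)
S=np.array([.4677,-.331,.125]);A=axis(np.radians(28),0.0)
E
python3 - <<'E'
from h import *
o=cur();print(Ro.from_rotvec(o["orientation"]).as_matrix().round(3))
for y in ([0,-1,0],[0,1,0]):
    plan(S+A*.092,Rtool(-A,np.array(y,float)),0)
top=pickle.load(open("pics/top0.pkl","rb"))
for uv in [(350+640/6,165+445/6),(203,217)]: print(onz(top,uv,.01))
E
```

```text
[[-0.     0.318 -0.948]
 [ 0.001 -0.948 -0.318]
 [-1.    -0.001 -0.   ]]
dist 0.3467 ang 33.5 n 8 q [-1.34  0.49  1.35 -0.    1.3  -0.1 ] F [-0.1  0.7 -0.1] w 0.0913 t 0.15
[0, [-0.004, -0.022, -0.0371], [2.27, 3.47, 0.57]]
[0, [-0.002, -0.0234, -0.0364], [2.27, 3.47, 0.57]]
[0, [-0.0001, -0.0248, -0.0355], [2.27, 3.47, 0.57]]
[0, [0.0018, -0.0262, -0.0345], [2.27, 3.47, 0.57]]
[0, [0.0036, -0.0276, -0.0332], [2.27, 3.47, 0.57]]
[0, [0.0053, -0.0289, -0.0318], [2.27, 3.47, 0.57]]
[0, [0.0068, -0.0302, -0.0303], [2.27, 3.47, 0.57]]
[0, [0.0083, -0.0315, -0.0286], [2.27, 3.47, 0.57]]
dist 0.3467 ang 162.0 n 21 q [-1.34  0.49  1.35 -0.    1.3  -0.1 ] F [-0.1  0.7 -0.1] w 0.0913 t 0.15
[0, [-0.0015, -0.0084, -0.0141], [-7.48, -0.31, 1.87]]
[0, [-0.0019, -0.0064, -0.0151], [-7.48, -0.31, 1.87]]
[0, [-0.0021, -0.0043, -0.0158], [-7.48, -0.31, 1.87]]
[0, [-0.0023, -0.0022, -0.0162], [-7.48, -0.31, 1.87]]
[0, [-0.0024, 0.0, -0.0163], [-7.48, -0.31, 1.87]]
[0, [-0.0025, 0.0023, -0.0162], [-7.48, -0.31, 1.87]]
[0, [-0.0025, 0.0044, -0.0157], [-7.48, -0.31, 1.87]]
[0, [-0.0024, 0.0065, -0.015], [-7.48, -0.31, 1.87]]
[0, [-0.0022, 0.0085, -0.014], [-7.48, -0.31, 1.87]]
[0, [-0.002, 0.0103, -0.0128], [-7.48, -0.31, 1.87]]
[0, [-0.0017, 0.0119, -0.0113], [-7.48, -0.31, 1.87]]
[0, [-0.0013, 0.0133, -0.0096], [-7.48, -0.31, 1.87]]
[0, [-0.0009, 0.0145, -0.0078], [-7.48, -0.31, 1.87]]
[0, [-0.0004, 0.0154, -0.0059], [-7.48, -0.31, 1.87]]
[0, [0.0, 0.0161, -0.0038], [-7.48, -0.31, 1.87]]
[0, [0.0006, 0.0164, -0.0017], [-7.48, -0.31, 1.87]]
[0, [0.0011, 0.0165, 0.0005], [-7.48, -0.31, 1.87]]
[0, [0.0016, 0.0162, 0.0026], [-7.48, -0.31, 1.87]]
[0, [0.0022, 0.0157, 0.0047], [-7.48, -0.31, 1.87]]
[0, [0.0027, 0.0149, 0.0067], [-7.48, -0.31, 1.87]]
[0, [0.0032, 0.0138, 0.0085], [-7.48, -0.31, 1.87]]
[ 0.43269516 -0.4604516   0.01      ]
[0.49387695 0.34397606 0.01      ]
```

Candidates: large dark-grey ribbed cap at top px (425,229); small smooth grey cap at (203,217); green look-alike caps at (375,211) and (430,178). I choose (425,229): it is grey, wide, and the crop shows its ribbed edge. I'm moving to a pre-grasp pose above it.

Call:
play_rows:
  commands:
    - [0,[-0.004,-0.022,-0.037],[2.3,3.5,0.6]]
    - [0,[-0.002,-0.0235,-0.0365],[2.3,3.5,0.6]]
    - [0,[0,-0.025,-0.0355],[2.3,3.5,0.6]]
    - [0,[0.002,-0.026,-0.0345],[2.3,3.5,0.6]]
    - [0,[0.0035,-0.0275,-0.033],[2.3,3.5,0.6]]
    - [0,[0.005,-0.029,-0.032],[2.3,3.5,0.6]]
    - [0,[0.007,-0.03,-0.03],[2.3,3.5,0.6]]
    - [0,[0.008,-0.0315,-0.0285],[2.3,3.5,0.6]]
  grip_force: 60

```text
time_s: 0.95
ee_pos: [0.431, -0.3273, 0.208]
orientation: [-2.697, 0.028, 1.583]
force: [1.4, 0.5, 0.2]
width: 0.0914
```

```bash
python3 - <<'E'
from h import *
from rig import get_image
d=get_image("wrist");cv2.imwrite("pics/w1.png",d["frame"][:,:,::-1]);pickle.dump(d,open("pics/w1.pkl","wb"))
plan(S+A*.092,Rtool(-A,np.array([0,-1.,0])),0)
print(cur()["ee_pos"],d["T"].round(3))
im=d["frame"][:,:,::-1].copy()
E
```

```text
dist 0.0123 ang 2.0 n 1 q [-1.08  0.2   1.89  0.59  0.88  0.18] F [-2.3  6.7 -0.5] w 0.0913 t 1.0
[0, [-0.0026, 0.0096, 0.0072], [-1.43, -1.37, -0.24]]
[ 0.43230542 -0.32154423  0.20760263] [[-0.023  0.965 -0.26   0.389]
 [-1.    -0.022  0.004 -0.327]
 [-0.002  0.26   0.966  0.426]
 [ 0.     0.     0.     1.   ]]
```

View pics/w1.png

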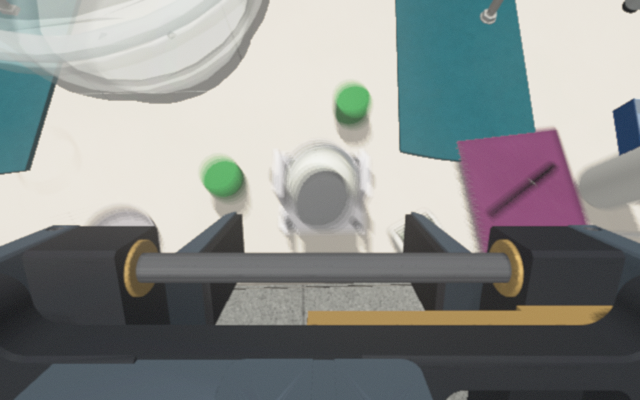

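Call:
play_rows:
  commands:
    - [0,[-0.0025,0.009,0.007],[-1.4,-1.4,-0.2]]
    - [0,[0,0,0],[0,0,0]]
    - [0,[0,0,0],[0,0,0]]
    - [0,[0,0,0],[0,0,0]]
    - [0,[0,0,0],[0,0,0]]
    - [0,[0,0,0],[0,0,0]]
    - [0,[0,0,0],[0,0,0]]
    - [0,[0,0,0],[0,0,0]]

```text
time_s: 1.8
ee_pos: [0.424, -0.3317, 0.206]
orientation: [2.69, -0.0, -1.621]
force: [0.3, 0.4, 0.3]
width: 0.0914
```

```bash
python3 - <<'E'
from h import *
from rig import get_image
d=get_image("wrist");cv2.imwrite("pics/w2.png",d["frame"][:,:,::-1]);pickle.dump(d,open("pics/w2.pkl","wb"))
plan(S+A*.092,Rtool(-A,np.array([0,-1.,0])),0)
im=d["frame"][120:260,240:410,::-1]
K=4.5
im=cv2.resize(im,None,fx=K,fy=K,interpolation=cv2.INTER_CUBIC)
for h in (.041,):
    p=proj(d,circ(S+A*h,A,.025,200))
    for q in p:
        cv2.circle(im,tuple(int(v) for v in (q-[240,120]+.5)*K),1,(0,0,255),-1)
cv2.imwrite("pics/w2c.png",im)
E
```

```text
dist 0.0009 ang 0.2 n 1 q [-1.09  0.21  1.86  0.55  0.91  0.17] F [ 0.9 -0.3  0. ] w 0.0913 t 1.85
[0, [0.0, -0.0007, -0.0006], [0.05, 0.16, -0.04]]
```

View pics/w2c.png

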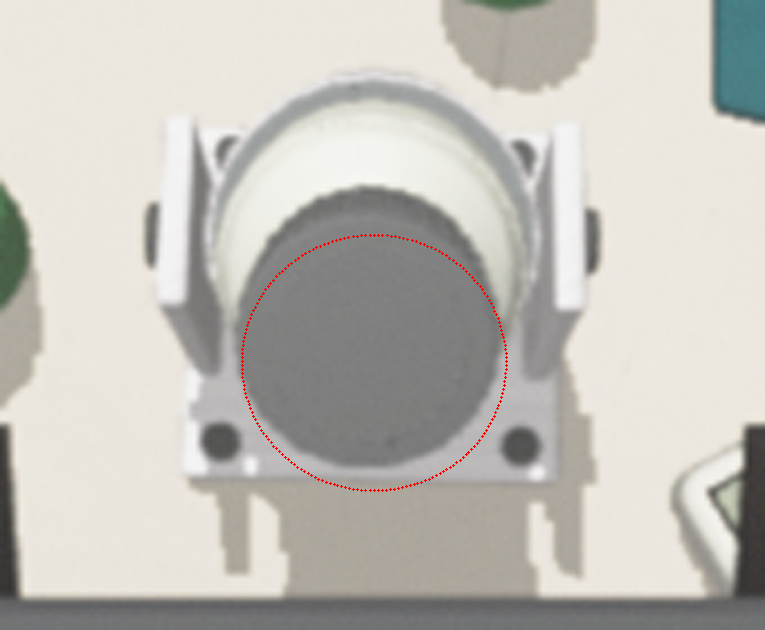

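```bash
python3 - <<'E'
from h import *
from scipy.optimize import least_squares
top=pickle.load(open("pics/top0.pkl","rb"));side=pickle.load(open("pics/side0.pkl","rb"));w=pickle.load(open("pics/w2.pkl","rb"))
# extents (x0,x1,y0,y1)
T0=(415,434.5,218.5,240) # mask edges rough
uv=np.array([240+370/4.5-.5,120+339.5/4.5-.5])
o,v=ray(w,uv)
for z in (.155,.158,.161,.164): print(z,o+v*(z-o[2])/v[2])
A0=A
def ext(h): return np.array([h[:,0].min(),h[:,0].max(),h[:,1].min(),h[:,1].max()])
obsT=np.array([414.5,434.5,218.5,239.5]); obsS=np.array([333.5,348.5,146.5,161.5])
obsW=np.array([240+240/4.5,240+498/4.5,120+212/4.5,120+467/4.5])-.5
def res(p,wt=(1,1,1),full=False):
    a=A; s=p
    r=[ (ext(capsil(top,s,a))-obsT), (ext(capsil(side,s,a))-obsS), (ext(proj(w,circ(s+a*.041,a,.025,200)))-obsW)]
    if full: return r
    # convert to mm approx
    return np.concatenate([r[0]*2.8*wt[0],r[1]*2.9*wt[1],r[2]*.88*wt[2]])
for wt in [(1,0,0),(1,1,0),(1,1,1),(1,0,1),(0,0,1),(0,1,1)]:
    f=least_squares(res,S,args=(wt,));print(wt,f.x.round(4),"top",(f.x+A*.041).round(4),[x.round(1).tolist() for x in res(f.x,full=True)])
E
```

```text
0.155 [ 0.4551591  -0.33017954  0.155     ]
0.158 [ 0.45440188 -0.33018882  0.158     ]
0.161 [ 0.45364467 -0.33019809  0.161     ]
0.164 [ 0.45288745 -0.33020737  0.164     ]
(1, 0, 0) [ 0.4684 -0.331   0.125 ] top [ 0.4492 -0.331   0.1612] [[0.1, 0.2, -0.1, 0.3], [-0.5, 0.5, 0.3, 1.0], [0.5, 1.8, 4.3, 4.5]]
(1, 1, 0) [ 0.4683 -0.331   0.1251] top [ 0.4491 -0.331   0.1613] [[0.1, 0.2, -0.0, 0.4], [-0.4, 0.5, 0.2, 1.0], [0.4, 1.9, 4.4, 4.5]]
(1, 1, 1) [ 0.4699 -0.33    0.1281] top [ 0.4507 -0.33    0.1643] [[-0.0, 0.1, -0.6, -0.2], [-0.9, 0.1, -0.3, 0.5], [-1.0, 0.9, 1.4, 2.2]]
(1, 0, 1) [ 0.4693 -0.3298  0.1332] top [ 0.45   -0.3298  0.1694] [[0.2, 0.5, -0.5, -0.0], [-0.7, 0.3, -1.5, -0.7], [-1.9, 1.2, 0.1, 2.0]]
(0, 0, 1) [ 0.4731 -0.33    0.1219] top [ 0.4538 -0.33    0.1582] [[-0.4, -0.4, -1.6, -1.3], [-1.7, -0.8, 1.0, 1.8], [-0.3, 0.3, 0.3, -0.3]]
(0, 1, 1) [ 0.4719 -0.33    0.1255] top [ 0.4526 -0.33    0.1617] [[-0.2, -0.1, -1.3, -0.9], [-1.4, -0.4, 0.2, 1.0], [-0.6, 0.6, 0.2, 0.4]]
```

```bash
sed -i 's/^S=.*/S=np.array([.471,-.330,.125]);A=axis(np.radians(28),0.0)/' h.py; python3 - <<'E'
from h import *
R=Rtool(-A,np.array([0,-1.,0]))@Ro.from_rotvec([np.pi/2,0,0]).as_matrix()
print(R)
plan(S+A*.070,R,0,wmax=6)
E
```

```text
[[ 4.69471563e-01 -8.82947593e-01 -1.96053749e-16]
 [ 0.00000000e+00 -2.22044605e-16  1.00000000e+00]
 [-8.82947593e-01 -4.69471563e-01 -1.04243628e-16]]
dist 0.0239 ang 90.1 n 16 q [-1.09  0.21  1.86  0.55  0.91  0.17] F [ 0.9 -0.3  0. ] w 0.0913 t 1.85
[0, [0.0015, -0.0001, -0.0002], [5.63, 0.01, -0.01]]
[0, [0.0015, -0.0001, -0.0002], [5.63, 0.01, -0.01]]
[0, [0.0015, -0.0001, -0.0002], [5.63, 0.01, -0.01]]
[0, [0.0015, -0.0002, -0.0002], [5.63, 0.01, -0.01]]
[0, [0.0015, -0.0002, -0.0002], [5.63, 0.01, -0.01]]
[0, [0.0015, -0.0002, -0.0001], [5.63, 0.01, -0.01]]
[0, [0.0015, -0.0002, -0.0001], [5.63, 0.01, -0.01]]
[0, [0.0015, -0.0002, -0.0001], [5.63, 0.01, -0.01]]
[0, [0.0015, -0.0002, -0.0001], [5.63, 0.01, -0.01]]
[0, [0.0015, -0.0002, -0.0001], [5.63, 0.01, -0.01]]
[0, [0.0015, -0.0002, -0.0], [5.63, 0.01, -0.01]]
[0, [0.0015, -0.0002, -0.0], [5.63, 0.01, -0.01]]
[0, [0.0015, -0.0002, 0.0], [5.63, 0.01, -0.01]]
[0, [0.0015, -0.0002, 0.0], [5.63, 0.01, -0.01]]
[0, [0.0015, -0.0002, 0.0001], [5.63, 0.01, -0.01]]
[0, [0.0015, -0.0002, 0.0001], [5.63, 0.01, -0.01]]
```

Call:
play_rows:
  commands:
    - [0,[0.002,0,0],[8,0,0]]
    - [0,[0.002,0,0],[8,0,0]]
    - [0,[0.002,0,0],[8,0,0]]
    - [0,[0.002,0,0],[8,0,0]]
    - [0,[0.002,0,0],[8,0,0]]
    - [0,[0.002,0,0],[8,0,0]]
    - [0,[0.002,0,0],[8,0,0]]
    - [0,[0.002,0,0],[8,0,0]]

```text
time_s: 2.65
ee_pos: [0.4318, -0.3317, 0.1916]
orientation: [-1.759, 0.693, 1.059]
force: [-0.6, 0.1, 0.4]
width: 0.0912
```

```bash
python3 - <<'E'
from h import *
R=Rtool(-A,np.array([0,-1.,0]))@Ro.from_rotvec([np.pi/2,0,0]).as_matrix()
plan(S+A*.070,R,0,wmax=7)
E
```

```text
dist 0.0082 ang 23.7 n 4 q [-1.07  0.24  1.87  0.57  0.87  1.32] F [-0.6  0.1  0.4] w 0.0912 t 2.65
[0, [0.0018, -0.0009, 0.0], [5.93, -0.01, -0.04]]
[0, [0.0018, -0.0009, 0.0001], [5.93, -0.01, -0.04]]
[0, [0.0018, -0.0009, 0.0002], [5.93, -0.01, -0.04]]
[0, [0.0018, -0.0009, 0.0003], [5.93, -0.01, -0.04]]
```

Call:
play_rows:
  commands:
    - [0,[0.002,-0.001,0],[6,0,0]]
    - [0,[0.002,-0.001,0],[6,0,0]]
    - [0,[0.002,-0.001,0],[6,0,0]]
    - [0,[0.0015,-0.0005,0.0005],[5,0,0]]
    - [0,[0,0,0],[0,0,0]]
    - [0,[0,0,0],[0,0,0]]
    - [0,[0,0,0],[0,0,0]]
    - [0,[0,0,0],[0,0,0]]

```text
time_s: 3.45
ee_pos: [0.4385, -0.33, 0.1862]
orientation: [-1.399, 0.846, 0.842]
force: [-0.4, -0.4, 0.6]
width: 0.0915
```

```bash
python3 - <<'E'
from h import *
from rig import get_image
R=Rtool(-A,np.array([0,-1.,0]))@Ro.from_rotvec([np.pi/2,0,0]).as_matrix()
d=get_image("wrist");pickle.dump(d,open("pics/w3.pkl","wb"))
plan(S+A*.070,R,0,wmax=7)
im=d["frame"][:,:,::-1].copy()
for q in proj(d,circ(S+A*.041,A,.025,200)): cv2.circle(im,tuple(int(round(v)) for v in q),0,(0,0,255),-1)
cv2.imwrite("pics/w3.png",im)
E
```

```text
dist 0.0007 ang 0.2 n 1 q [-1.06  0.25  1.87  0.57  0.85  1.74] F [0.1 0.3 0.2] w 0.0914 t 3.5
[0, [-0.0007, -0.0, 0.0], [-0.16, -0.05, -0.14]]
```

View pics/w3.png

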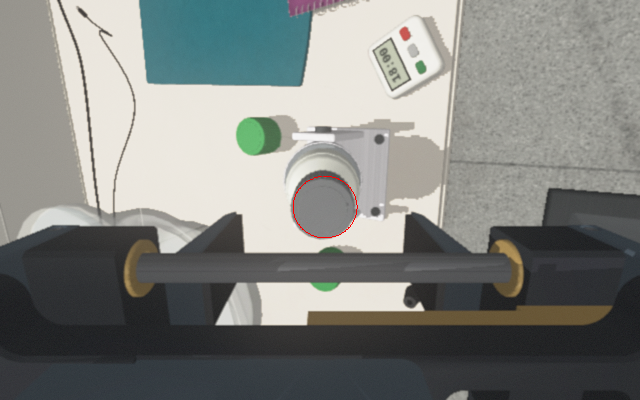

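Call:
play_rows:
  commands:
    - [0,[0.015,0,0],[0,0,0]]
    - [0,[0.015,0,0],[0,0,0]]
    - [0,[0.015,0,0],[0,0,0]]
    - [0,[0.012,0,0],[0,0,0]]
    - [0,[0,0,0],[0,0,0]]
    - [90,[0,0,0],[0,0,0]]
    - [100,[0,0,0],[0,0,0]]
    - [100,[0,0,0],[0,0,0]]
  grip_force: 5

```text
time_s: 4.3
ee_pos: [0.4661, -0.3315, 0.1359]
orientation: [-1.405, 0.845, 0.842]
force: [-0.8, 0.2, -0.6]
width: 0.0703
```

```bash
python3 - <<'E'
from h import *
from rig import get_image
R=Rtool(-A,np.array([0,-1.,0]))@Ro.from_rotvec([np.pi/2,0,0]).as_matrix()
d=get_image("wrist");pickle.dump(d,open("pics/w4.pkl","wb"))
plan(S+A*.012,R,0,wmax=7)
im=d["frame"][:,:,::-1].copy()
cv2.imwrite("pics/w4.png",im)
E
```

```text
dist 0.0017 ang 0.3 n 1 q [-1.    0.35  1.9   0.64  0.71  1.68] F [0.2 0.1 0.1] w 0.0662 t 4.35
[0, [-0.0, 0.0008, 0.0015], [0.13, -0.21, -0.05]]
```

View pics/w4.png

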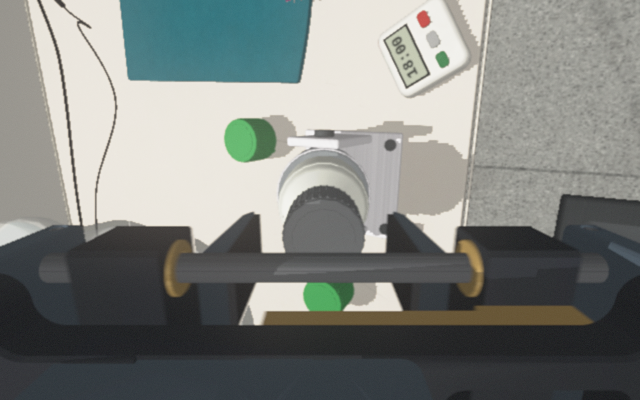

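Call:
play_rows:
  commands:
    - [100,[0,0.001,0.0015],[0,0,0]]
    - [130,[0,0,0],[0,0,0]]
    - [160,[0,0,0],[0,0,0]]
    - [160,[0,0,0],[0,0,0]]
    - [160,[0,0,0],[0,0,0]]
    - [160,[0,0,0],[0,0,0]]
    - [160,[0,0,0],[0,0,0]]
    - [160,[0,0,0],[0,0,0]]
  grip_force: 5

```text
time_s: 5.15
ee_pos: [0.465, -0.3302, 0.1363]
orientation: [-1.406, 0.845, 0.841]
force: [0.5, 0.3, -0.3]
width: 0.0339
```

```bash
cat > st.py <<'E'
from h import *
o=cur();R=Ro.from_rotvec(o["orientation"]).as_matrix()
print("t",round(o["time_s"],2),"F tool",(R.T@o["force"]).round(2),"M tool",(R.T@o["wrist_torque"]).round(2),"w",round(o["width"],4),"q",o["qpos"].round(2))
dp=o["ee_pos"]-S;u=np.array([A[2],0,-A[0]])
yv=np.array([0,1.,0])
print("TCP rel seat: along A",(dp@A).round(4),"u",(dp@u).round(4),"y",dp[1].round(4), "tool x dev deg",np.degrees(np.arccos(min(1,-R[:,0]@A))).round(2),"roll",np.degrees(np.arctan2(R[:,1]@u,-R[1,1])).round(1))
E
python3 st.py
```

```text
t 5.15 F tool [ 0.54 -0.28  0.26] M tool [ 0.02 -0.07  0.23] w 0.0339 q [-1.    0.35  1.91  0.65  0.71  1.68]
TCP rel seat: along A 0.0128 u 0.0 y -0.0002 tool x dev deg 0.28 roll -89.9
```

```bash
python3 - <<'E'
from h import *
from rig import get_image
for n in ("wrist","side","top"):
    d=get_image(n);pickle.dump(d,open(f"pics/{n}5.pkl","wb"))
    im=d["frame"][:,:,::-1].copy()
    if n=="side": im=cv2.resize(im[80:230,270:400],None,fx=4,fy=4,interpolation=cv2.INTER_CUBIC)
    cv2.imwrite(f"pics/{n}5.png",im)
E
python3 st.py
```

```text
t 5.3 F tool [-0.17 -0.41 -0.28] M tool [ 0.04 -0.09  0.26] w 0.0339 q [-1.    0.35  1.91  0.65  0.71  1.68]
TCP rel seat: along A 0.0128 u -0.0 y -0.0003 tool x dev deg 0.28 roll -89.9
```

View pics/wrist5.png

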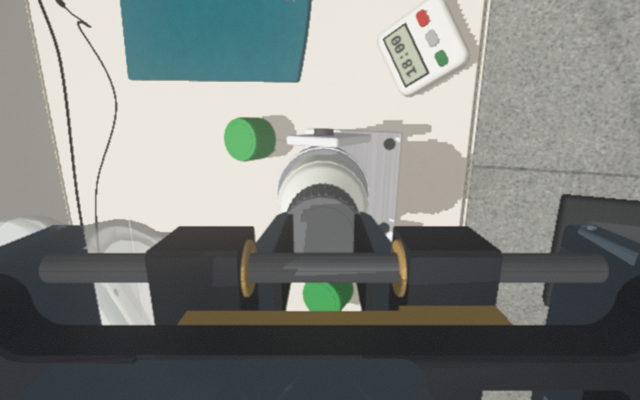

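View pics/side5.png

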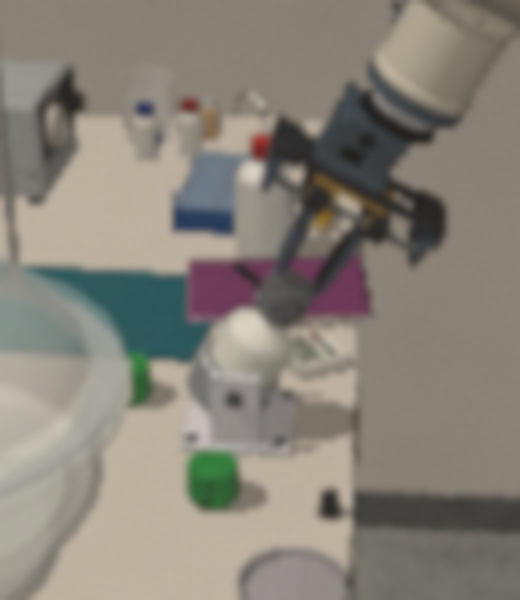

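```bash
python3 - <<'E'
from h import *
d=pickle.load(open("pics/w4.pkl","rb"))
im=d["frame"][:,:,::-1].copy()
K=4;im=cv2.resize(im[130:300,220:420],None,fx=K,fy=K,interpolation=cv2.INTER_CUBIC)
for h,c in((.041,(0,0,255)),(.004,(255,0,0)),(0.025,(0,255,255))):
  for q in proj(d,circ(S+A*h,A,.025,300)): cv2.circle(im,tuple(int(round(v)) for v in (q-[220,130]+.5)*K),1,c,-1)
cv2.imwrite("pics/w4c.png",im)
print(d["T"])
E
```

```text
[[-0.88292479  0.11542071 -0.45510644  0.36807248]
 [-0.0027315  -0.9705593  -0.24084681 -0.39893754]
 [-0.46950649 -0.2114065   0.85724614  0.32283956]
 [ 0.          0.          0.          1.        ]]
```

View pics/w4c.png

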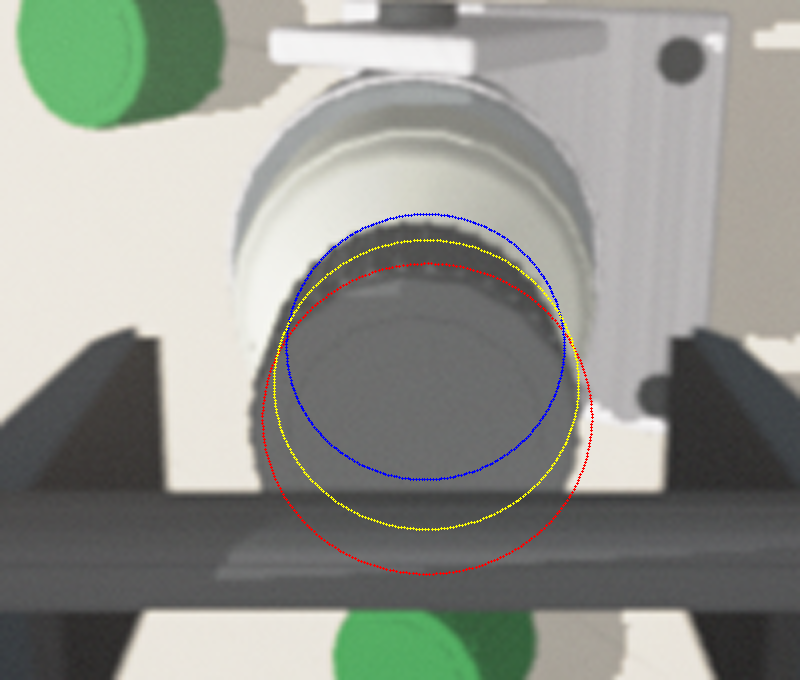

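```bash
python3 - <<'E'
from h import *
o=cur();p=o["ee_pos"];R=Ro.from_rotvec(o["orientation"]).as_matrix()
d=pickle.load(open("pics/side5.pkl","rb"));im=d["frame"][:,:,::-1].copy()
x0,y0,K=310,120,12
im=cv2.resize(im[y0:y0+50,x0:x0+60],None,fx=K,fy=K,interpolation=cv2.INTER_CUBIC)
def pt(P,c):
    q=(proj(d,P)[0]-[x0,y0]+.5)*K; cv2.circle(im,tuple(int(v) for v in q),4,c,-1)
w=.017
for s in (-1,1):
    for t in (0,-.019,-.038): pt(p+R[:,0]*t+R[:,1]*s*w,(0,0,255))
for h in (.041,.004):
  for q in circ(S+A*h,A,.025,60): pt(q,(255,0,0))
cv2.imwrite("pics/side5c.png",im)
d=pickle.load(open("pics/wrist5.pkl","rb"));print(proj(d,np.array([p+R[:,1]*s*w+R[:,0]*t for s in(-1,1) for t in (0,-.019)])))
E
```

```text
[[300.40243145 218.4722763 ]
 [298.29265574 227.66981105]
 [349.29749267 218.51421289]
 [351.63191515 227.71705915]]
```

View pics/side5c.png

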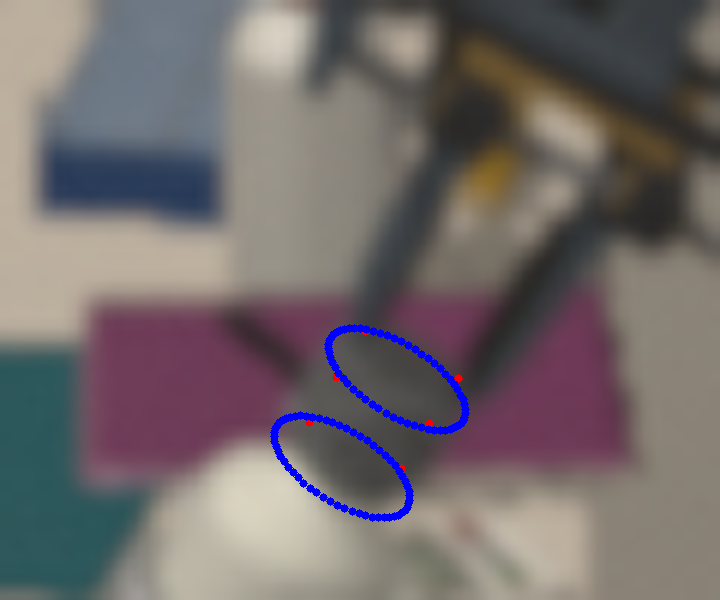

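Call:
play_rows:
  commands:
    - [160,[0.001,0,0],[0,0,0]]
    - [160,[0.001,0,0],[0,0,0]]
    - [160,[0.001,0,0],[0,0,0]]
    - [160,[0.001,0,0],[0,0,0]]
    - [160,[0.001,0,0],[0,0,0]]
    - [160,[0.001,0,0],[0,0,0]]
    - [160,[0.001,0,0],[0,0,0]]
    - [160,[0,0,0],[0,0,0]]

```text
time_s: 6.1
ee_pos: [0.4686, -0.3304, 0.1296]
orientation: [-1.406, 0.845, 0.84]
force: [-1.7, 0.7, 3.2]
width: 0.0341
```

```bash
python3 st.py
```

```text
t 6.1 F tool [-3.65 -0.02  0.69] M tool [ 0.1  -0.21  0.31] w 0.0341 q [-0.99  0.36  1.91  0.66  0.69  1.67]
TCP rel seat: along A 0.0052 u 0.0001 y -0.0004 tool x dev deg 0.29 roll -89.9
```

Call:
play_rows:
  commands:
    - [40,[-0.004,0,0],[0,0,0]]
    - [40,[0,0,0],[0,0,0]]
    - [40,[0,0,0],[0,0,0]]
    - [40,[0,0,0],[0,0,0]]
    - [40,[0,0,0],[0,0,0]]
    - [40,[0.004,0,0],[0,0,0]]
    - [40,[0.005,0,0],[0,0,0]]
    - [40,[0.005,0,0],[0,0,0]]

```text
time_s: 6.9
ee_pos: [0.4735, -0.3307, 0.1206]
orientation: [-1.407, 0.846, 0.84]
force: [-0.5, 0.6, 0.9]
width: 0.0768
```

```bash
python3 st.py
```

```text
t 6.9 F tool [-1.04  0.    0.64] M tool [ 0.06 -0.09  0.26] w 0.0768 q [-0.99  0.38  1.91  0.67  0.67  1.66]
TCP rel seat: along A -0.005 u 0.0002 y -0.0007 tool x dev deg 0.33 roll -89.9
```

Call:
play_rows:
  commands:
    - [40,[0.004,0,0],[0,0,0]]
    - [40,[0.004,0,0],[0,0,0]]
    - [40,[0.004,0,0],[0,0,0]]
    - [40,[0.003,0,0],[0,0,0]]
    - [40,[0.001,0,0],[0,0,0]]
    - [40,[0,0,0],[0,0,0]]
    - [90,[0,0,0],[0,0,0]]
    - [90,[0,0,0],[0,0,0]]

```text
time_s: 7.7
ee_pos: [0.4819, -0.3302, 0.104]
orientation: [-1.406, 0.845, 0.841]
force: [0.4, 0.8, -0.3]
width: 0.0637
```

```bash
python3 st.py; python3 - <<'E'
from h import *
from rig import get_image
o=cur();p=o["ee_pos"];R=Ro.from_rotvec(o["orientation"]).as_matrix()
d=get_image("side");im=d["frame"][:,:,::-1].copy()
x0,y0,K=310,120,12
im=cv2.resize(im[y0:y0+50,x0:x0+60],None,fx=K,fy=K,interpolation=cv2.INTER_CUBIC)
cv2.imwrite("pics/side6c.png",im)
d=get_image("wrist");pickle.dump(d,open("pics/w6.pkl","wb"));cv2.imwrite("pics/w6.png",d["frame"][:,:,::-1])
E
```

```text
t 7.7 F tool [ 0.44 -0.19  0.79] M tool [ 0.04 -0.19  0.25] w 0.0637 q [-0.97  0.42  1.91  0.7   0.63  1.63]
TCP rel seat: along A -0.0236 u -0.0002 y -0.0002 tool x dev deg 0.25 roll -89.9
```

View pics/side6c.png

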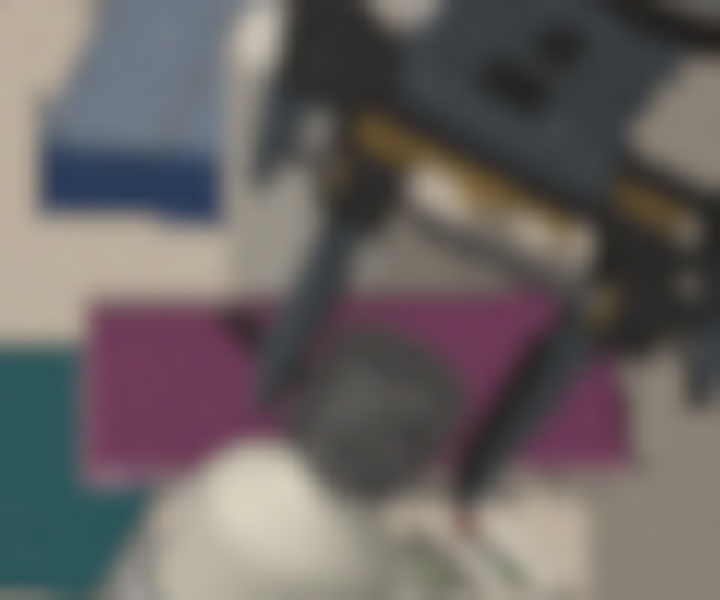

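View pics/w6.png

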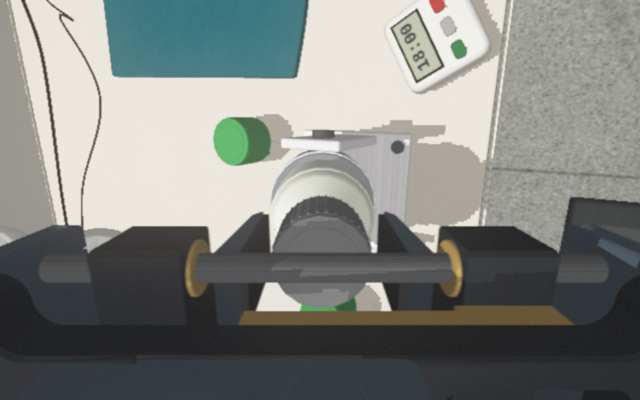

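Call:
play_rows:
  commands:
    - [110,[0,0,0],[0,0,0]]
    - [130,[0,0,0],[0,0,0]]
    - [150,[0,0,0],[0,0,0]]
    - [150,[0,0,0],[0,0,0]]
    - [150,[0,0,0],[0,0,0]]
    - [150,[0,0,0],[0,0,0]]
    - [150,[0,0,0],[0,0,0]]
    - [150,[0,0,0],[0,0,0]]
  grip_force: 5

```text
time_s: 8.6
ee_pos: [0.4821, -0.3304, 0.1044]
orientation: [-1.406, 0.845, 0.841]
force: [0.6, 0.0, -0.8]
width: 0.0508
```

```bash
python3 st.py
```

```text
t 8.6 F tool [ 1.01 -0.19  0.01] M tool [ 0.07 -0.1   0.09] w 0.0508 q [-0.97  0.42  1.91  0.7   0.63  1.63]
TCP rel seat: along A -0.0234 u 0.0001 y -0.0004 tool x dev deg 0.27 roll -89.9
```

Call:
play_rows:
  commands:
    - [160,[0,0,0],[0,0,0]]
    - [160,[0,0,0],[0,0,0]]
    - [160,[0,0,0],[0,0,0]]
    - [160,[0,0,0],[0,0,0]]
    - [160,[0.001,0,0],[0,0,0]]
    - [160,[0.001,0,0],[0,0,0]]
    - [160,[0.001,0,0],[0,0,0]]
    - [160,[0.001,0,0],[0,0,0]]
  grip_force: 60

```text
time_s: 9.4
ee_pos: [0.4838, -0.3305, 0.1009]
orientation: [-1.407, 0.845, 0.84]
force: [-4.2, 0.9, 6.6]
width: 0.0491
```

```bash
python3 st.py
```

```text
t 9.4 F tool [-7.77  0.59  0.87] M tool [ 0.15 -0.25  0.33] w 0.0491 q [-0.97  0.43  1.92  0.71  0.63  1.62]
TCP rel seat: along A -0.0272 u -0.0 y -0.0005 tool x dev deg 0.3 roll -89.9
```

Call:
play_rows:
  commands:
    - [160,[0.001,0,0],[0,0,0]]
    - [160,[0.001,0,0],[-3,0,0]]
    - [160,[0.0005,0,0],[-5,0,0]]
    - [160,[0.0005,0,0],[-5,0,0]]
    - [160,[0.0005,0,0],[-5,0,0]]
    - [160,[0.0005,0,0],[-5,0,0]]
    - [160,[0.0005,0,0],[-5,0,0]]
    - [160,[0.0005,0,0],[-5,0,0]]
  grip_force: 60

```text
time_s: 10.2
ee_pos: [0.486, -0.3311, 0.0983]
orientation: [-1.922, 0.615, 1.147]
force: [-13.0, 1.7, 20.1]
width: 0.0497
```

```bash
python3 st.py
```

```text
t 10.2 F tool [-23.83   0.82   2.38] M tool [ 0.14 -0.71  0.34] w 0.0497 q [-0.96  0.43  1.92  0.72  0.62  1.02]
TCP rel seat: along A -0.0306 u 0.0007 y -0.0011 tool x dev deg 0.45 roll -55.7
```

Call:
play_rows:
  commands:
    - [160,[-0.001,0,0],[-4,0,0]]
    - [160,[-0.0002,0,0],[-6,0,0]]
    - [160,[0,0,0],[-6,0,0]]
    - [160,[0,0,0],[-6,0,0]]
    - [160,[0,0,0],[-6,0,0]]
    - [160,[0,0,0],[-6,0,0]]
    - [160,[0,0,0],[-6,0,0]]
    - [160,[0,0,0],[0,0,0]]
  grip_force: 60

```text
time_s: 11.0
ee_pos: [0.4852, -0.3316, 0.1008]
orientation: [-2.519, 0.193, 1.506]
force: [-3.8, 0.7, 7.0]
width: 0.0495
```

```bash
python3 st.py
```

```text
t 11.0 F tool [-8.   -0.56  0.22] M tool [ 0.01 -0.49 -0.05] w 0.0495 q [-0.96  0.43  1.92  0.72  0.62  0.29]
TCP rel seat: along A -0.028 u 0.0012 y -0.0016 tool x dev deg 0.58 roll -13.7
```

Call:
play_rows:
  commands:
    - [160,[0.001,0,0],[-6,0,0]]
    - [160,[0.0003,0,0],[-6,0,0]]
    - [160,[0.0002,0,0],[-6,0,0]]
    - [160,[0.0002,0,0],[-6,0,0]]
    - [160,[0.0002,0,0],[-6,0,0]]
    - [160,[0.0002,0,0],[-6,0,0]]
    - [160,[0.0002,0,0],[-6,0,0]]
    - [160,[0,0,0],[0,0,0]]
  grip_force: 60

```text
time_s: 11.8
ee_pos: [0.4864, -0.3321, 0.1]
orientation: [2.284, 0.354, -1.369]
force: [-4.9, 1.2, 7.6]
width: 0.0495
```

```bash
python3 st.py
```

```text
t 11.8 F tool [-9.07 -1.27  0.08] M tool [ 0.06 -0.13 -0.36] w 0.0495 q [-0.96  0.43  1.92  0.73  0.61 -0.48]
TCP rel seat: along A -0.0293 u 0.0019 y -0.0021 tool x dev deg 0.71 roll 30.1
```

Call:
play_rows:
  commands:
    - [160,[0.0006,0,0],[-6,0,0]]
    - [160,[0.0003,0,0],[-6,0,0]]
    - [160,[0.0002,0,0],[-6,0,0]]
    - [160,[0.0002,0,0],[-6,0,0]]
    - [160,[0.0002,0,0],[-6,0,0]]
    - [160,[0.0002,0,0],[-6,0,0]]
    - [160,[0.0002,0,0],[-6,0,0]]
    - [160,[0,0,0],[0,0,0]]
  grip_force: 60

```text
time_s: 12.6
ee_pos: [0.4887, -0.3278, 0.1001]
orientation: [1.657, 0.728, -0.988]
force: [-3.7, -1.6, 1.4]
width: 0.0493
```

```bash
python3 st.py
```

```text
t 12.6 F tool [-2.98 -2.02  2.3 ] M tool [ 0.93 -0.54  0.05] w 0.0493 q [-0.96  0.43  1.92  0.74  0.62 -1.24]
TCP rel seat: along A -0.0303 u 0.004 y 0.0022 tool x dev deg 0.64 roll 73.2
```

```bash
python3 st.py; python3 - <<'E'
from h import *
from rig import get_image
d=get_image("side");im=d["frame"][:,:,::-1].copy()
x0,y0,K=310,120,12
im=cv2.resize(im[y0:y0+50,x0:x0+60],None,fx=K,fy=K,interpolation=cv2.INTER_CUBIC)
cv2.imwrite("pics/side7c.png",im)
d=get_image("wrist");pickle.dump(d,open("pics/w7.pkl","wb"));cv2.imwrite("pics/w7.png",d["frame"][:,:,::-1])
E
python3 st.py
```

```text
t 12.6 F tool [-2.98 -2.02  2.3 ] M tool [ 0.93 -0.54  0.05] w 0.0493 q [-0.96  0.43  1.92  0.74  0.62 -1.24]
TCP rel seat: along A -0.0303 u 0.004 y 0.0022 tool x dev deg 0.64 roll 73.2
t 12.7 F tool [-3.81 -1.69 -0.08] M tool [ 1.   -0.    0.25] w 0.0495 q [-0.96  0.43  1.92  0.74  0.62 -1.24]
TCP rel seat: along A -0.0303 u 0.004 y 0.0021 tool x dev deg 0.64 roll 73.0
```

View pics/side7c.png

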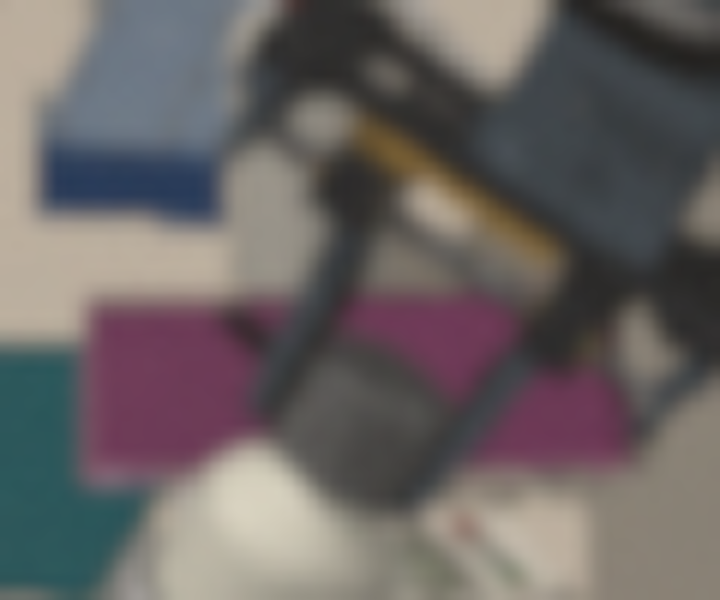

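View pics/w7.png

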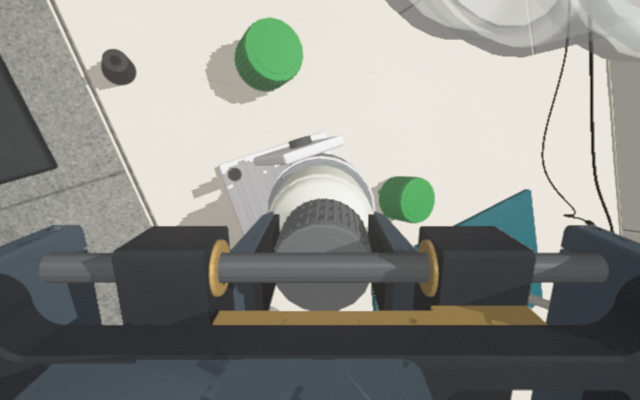

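Call:
play_rows:
  commands:
    - [160,[0,0,0],[3,0,0]]
    - [160,[0,0,0],[3,0,0]]
    - [160,[-0.002,0,0],[0,0,0]]
    - [160,[-0.003,0,0],[0,0,0]]
    - [160,[-0.003,0,0],[0,0,0]]
    - [160,[-0.003,0,0],[0,0,0]]
    - [160,[-0.003,0,0],[0,0,0]]
    - [160,[-0.002,0,0],[0,0,0]]
  grip_force: 60

```text
time_s: 13.5
ee_pos: [0.4796, -0.3291, 0.1141]
orientation: [1.757, 0.681, -1.052]
force: [-1.2, -0.8, -1.3]
width: 0.0498
```

```bash
python3 st.py
```

```text
t 13.5 F tool [ 0.59 -1.21  1.36] M tool [-0.04 -0.21 -0.34] w 0.0498 q [-0.98  0.4   1.92  0.7   0.65 -1.09]
TCP rel seat: along A -0.0137 u 0.0025 y 0.0009 tool x dev deg 0.56 roll 66.5
```

Call:
play_rows:
  commands:
    - [160,[-0.004,0,0],[0,0,0]]
    - [160,[-0.005,0,0],[0,0,0]]
    - [160,[-0.005,0,0],[0,0,0]]
    - [160,[-0.01,0,0],[0,0,0]]
    - [160,[-0.01,0,0],[0,0,0]]
    - [160,[-0.01,0,0],[0,0,0]]
    - [160,[-0.01,0,0],[0,0,0]]
    - [160,[0,0,0],[0,0,0]]
  grip_force: 60

```text
time_s: 14.3
ee_pos: [0.4516, -0.3286, 0.167]
orientation: [1.756, 0.681, -1.051]
force: [-0.2, -0.6, -0.5]
width: 0.0491
```

```bash
python3 st.py; python3 - <<'E'
from h import *
from rig import get_image
d=get_image("side");im=d["frame"][:,:,::-1].copy();pickle.dump(d,open("pics/side8.pkl","wb"))
x0,y0,K=300,90,8
im=cv2.resize(im[y0:y0+75,x0:x0+90],None,fx=K,fy=K,interpolation=cv2.INTER_CUBIC)
cv2.imwrite("pics/side8c.png",im)
d=get_image("wrist");pickle.dump(d,open("pics/w8.pkl","wb"));cv2.imwrite("pics/w8.png",d["frame"][:,:,::-1])
E
python3 st.py
```

```text
t 14.3 F tool [ 0.38 -0.19  0.68] M tool [-0.01 -0.09 -0.26] w 0.0491 q [-1.03  0.29  1.9   0.61  0.78 -1.02]
TCP rel seat: along A 0.0462 u 0.0026 y 0.0014 tool x dev deg 0.61 roll 66.5
t 14.4 F tool [ 0.87 -0.56 -0.05] M tool [-0.09 -0.12 -0.31] w 0.0492 q [-1.03  0.29  1.9   0.61  0.78 -1.02]
TCP rel seat: along A 0.0451 u 0.0023 y 0.0017 tool x dev deg 0.56 roll 66.5
```

View pics/side8c.png

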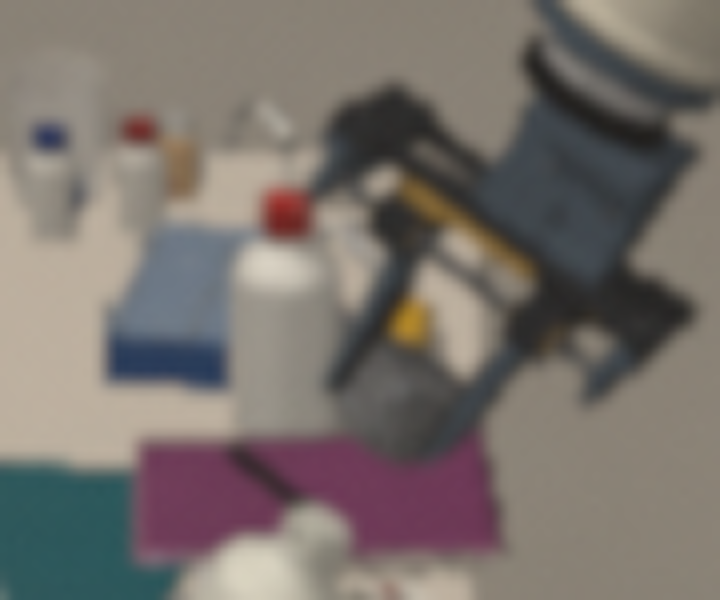

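View pics/w8.png

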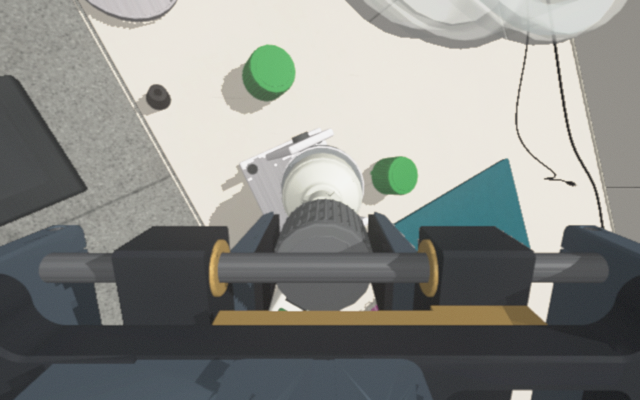

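```bash
python3 - <<'E'
from h import *
top=pickle.load(open("pics/top0.pkl","rb"))
for z in (0,.1,.2): print(onz(top,(343,185),z))
print("dish",onz(top,(332,237.3),.013), onz(top,(332,237.3),.008))
o=cur();R=Ro.from_rotvec(o["orientation"]).as_matrix();print(R.round(2))
for y in ([0,-1,0],):
    plan(np.array([.43,-.17,.17]),Rtool(np.array([0,0,-1.]),np.array(y,float)),160,wmax=8)
E
```

```text
[ 0.60255127 -0.10181224  0.        ]
[ 0.58891794 -0.09837486  0.1       ]
[ 0.57528461 -0.09493748  0.2       ]
dish [ 0.43398274 -0.06784793  0.013     ] [ 0.43408325 -0.06790301  0.008     ]
[[ 0.48  0.81 -0.35]
 [-0.01 -0.4  -0.92]
 [-0.88  0.44 -0.18]]
dist 0.1598 ang 71.6 n 9 q [-1.03  0.29  1.9   0.61  0.78 -1.02] F [-0.   0.3 -1. ] w 0.0492 t 14.4
[160, [-0.0017, -0.0088, -0.0154], [7.22, -2.77, -1.87]]
[160, [-0.0021, -0.0107, -0.014], [7.22, -2.77, -1.87]]
[160, [-0.0023, -0.0124, -0.0125], [7.22, -2.77, -1.87]]
[160, [-0.0025, -0.014, -0.0107], [7.22, -2.77, -1.87]]
[160, [-0.0024, -0.0153, -0.0087], [7.22, -2.77, -1.87]]
[160, [-0.0023, -0.0163, -0.0066], [7.22, -2.77, -1.87]]
[160, [-0.002, -0.0171, -0.0044], [7.22, -2.77, -1.87]]
[160, [-0.0016, -0.0176, -0.0021], [7.22, -2.77, -1.87]]
[160, [-0.0011, -0.0177, 0.0002], [7.22, -2.77, -1.87]]
```

Call:
play_rows:
  commands:
    - [160,[-0.0017,-0.009,-0.0155],[7.2,-2.8,-1.9]]
    - [160,[-0.002,-0.011,-0.014],[7.2,-2.8,-1.9]]
    - [160,[-0.0025,-0.0125,-0.0125],[7.2,-2.8,-1.9]]
    - [160,[-0.0025,-0.014,-0.0105],[7.2,-2.8,-1.9]]
    - [160,[-0.0025,-0.0155,-0.0085],[7.2,-2.8,-1.9]]
    - [160,[-0.0025,-0.0165,-0.0065],[7.2,-2.8,-1.9]]
    - [160,[-0.002,-0.017,-0.0045],[7.2,-2.8,-1.9]]
    - [160,[-0.0015,-0.0175,-0.002],[7.2,-2.8,-1.9]]

```text
time_s: 15.2
ee_pos: [0.4218, -0.2097, 0.1618]
orientation: [2.14, 0.232, -1.938]
force: [0.4, 0.4, -1.4]
width: 0.0498
```

```bash
python3 - <<'E'
from h import *
plan(np.array([.434,-.068,.12]),Rtool(np.array([0,0,-1.]),np.array([0,-1.,0])),160,wmax=8,vmax=.022)
E
```

```text
dist 0.1482 ang 17.7 n 7 q [-0.61  0.23  1.83  0.03  0.97  0.66] F [ 0.4  0.4 -1.4] w 0.0498 t 15.2
[160, [0.0052, -0.0193, -0.0069], [2.35, -0.8, -0.5]]
[160, [0.0053, -0.0196, -0.0062], [2.35, -0.8, -0.5]]
[160, [0.0054, -0.0197, -0.0055], [2.35, -0.8, -0.5]]
[160, [0.0055, -0.0199, -0.0047], [2.35, -0.8, -0.5]]
[160, [0.0056, -0.02, -0.004], [2.35, -0.8, -0.5]]
[160, [0.0057, -0.0201, -0.0032], [2.35, -0.8, -0.5]]
[160, [0.0058, -0.0202, -0.0025], [2.35, -0.8, -0.5]]
```

Call:
play_rows:
  commands:
    - [160,[0.005,-0.0195,-0.007],[2.4,-0.8,-0.5]]
    - [160,[0.0055,-0.0195,-0.006],[2.4,-0.8,-0.5]]
    - [160,[0.0055,-0.0195,-0.0055],[2.3,-0.8,-0.5]]
    - [160,[0.0055,-0.02,-0.0045],[2.3,-0.8,-0.5]]
    - [160,[0.0055,-0.02,-0.004],[2.3,-0.8,-0.5]]
    - [160,[0.0055,-0.02,-0.003],[2.3,-0.8,-0.5]]
    - [160,[0.006,-0.02,-0.0025],[2.3,-0.8,-0.5]]
    - [160,[0,0,0],[0,0,0]]

```text
time_s: 16.0
ee_pos: [0.4353, -0.0597, 0.1154]
orientation: [-2.202, 0.006, 2.223]
force: [-0.1, -0.2, -0.7]
width: 0.0494
```

```bash
python3 - <<'E'
from h import *
from rig import get_image
plan(np.array([.434,-.068,.12]),Rtool(np.array([0,0,-1.]),np.array([0,-1.,0])),160,wmax=8,vmax=.022)
for n in ("side","wrist"):
    d=get_image(n);pickle.dump(d,open(f"pics/{n}9.pkl","wb"));im=d["frame"][:,:,::-1]
    if n=="side": im=cv2.resize(im[130:255,295:395],None,fx=6,fy=4.8*1.25,interpolation=cv2.INTER_CUBIC)
    cv2.imwrite(f"pics/{n}9.png",im[:600])
print(cur()["ee_pos"])
E
```

```text
dist 0.0096 ang 0.9 n 1 q [-0.28  0.32  1.85  0.    0.98  1.3 ] F [-0.1 -0.2 -0.7] w 0.0494 t 16.0
[160, [-0.0046, 0.0083, 0.0012], [-0.65, 0.54, 0.35]]
[ 0.43542611 -0.06132944  0.11605355]
```

View pics/side9.png

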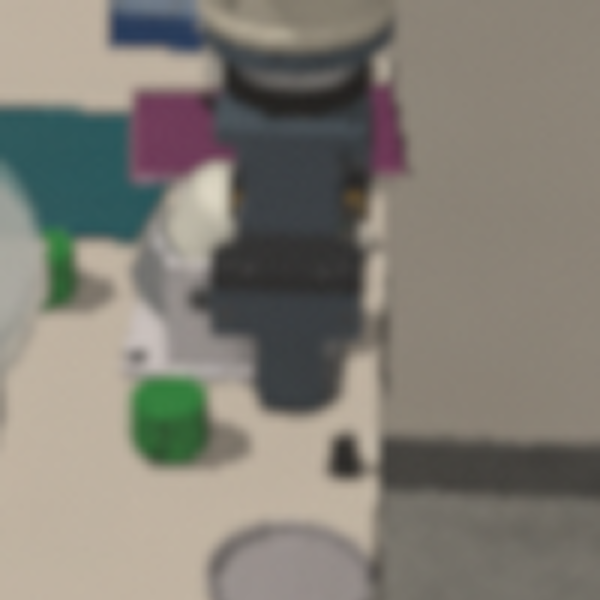

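View pics/wrist9.png

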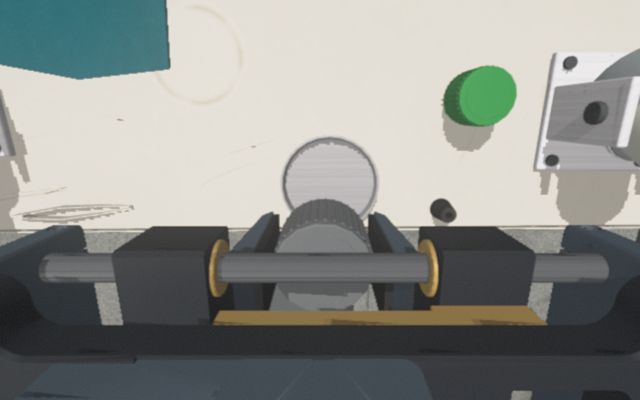

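```bash
python3 - <<'E'
from h import *
d=pickle.load(open("pics/wrist9.pkl","rb"));im=d["frame"][:,:,::-1].copy()
o=cur();p=o["ee_pos"];R=Ro.from_rotvec(o["orientation"]).as_matrix()
K=6;x0,y0=260,120
im=cv2.resize(im[y0:y0+90,x0:x0+130],None,fx=K,fy=K,interpolation=cv2.INTER_CUBIC)
a=-R[:,0]
print(onz(d,(330,183),.013))
def dr(c,ax,r,col):
  for q in proj(d,circ(c,ax,r,300)): cv2.circle(im,tuple(int(round(v)) for v in (q-[x0,y0]+.5)*K),1,col,-1)
for h in (.0644,.0274): dr(p+a*h,a,.025,(0,0,255))
dr(np.array([.434,-.068,.013]),np.array([0,0,1.]),.05,(255,0,0))
cv2.imwrite("pics/w9c.png",im)
E
```

```text
[ 0.43964189 -0.06665276  0.013     ]
```

View pics/w9c.png

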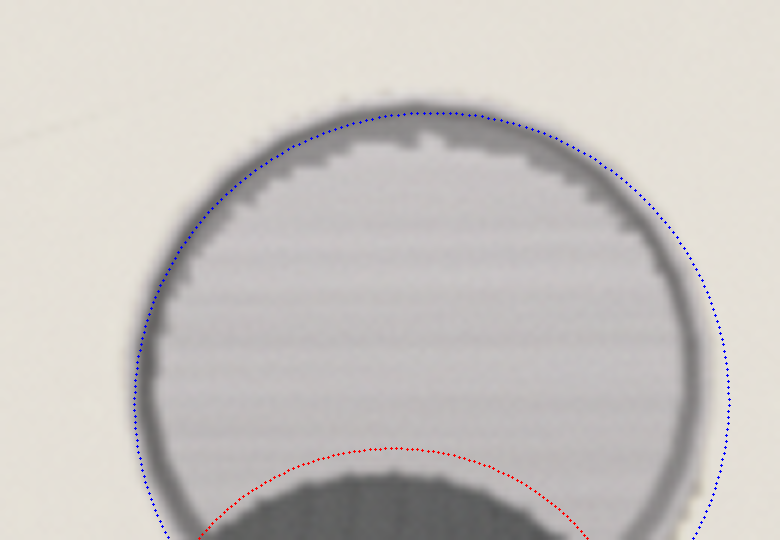

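```bash
python3 - <<'E'
from h import *
plan(np.array([.436,-.067,.015]),Rtool(np.array([0,0,-1.]),np.array([0,-1.,0])),160,wmax=8,vmax=.018)
E
```

```text
dist 0.1012 ang 0.8 n 6 q [-0.28  0.32  1.85  0.    0.98  1.3 ] F [-0.3  0.4  0.5] w 0.0493 t 16.1
[160, [0.0168, 0.001, -0.0002], [-0.09, 0.07, 0.05]]
[160, [0.0168, 0.001, -0.0002], [-0.09, 0.07, 0.05]]
[160, [0.0168, 0.001, -0.0002], [-0.09, 0.07, 0.05]]
[160, [0.0168, 0.001, -0.0002], [-0.09, 0.07, 0.05]]
[160, [0.0168, 0.001, -0.0001], [-0.09, 0.07, 0.05]]
[160, [0.0168, 0.001, -0.0001], [-0.09, 0.07, 0.05]]
```

Call:
play_rows:
  commands:
    - [160,[0.017,0.001,0],[-0.1,0.1,0]]
    - [160,[0.017,0.001,0],[-0.1,0.1,0]]
    - [160,[0.017,0.001,0],[-0.1,0.1,0]]
    - [160,[0.017,0.001,0],[-0.1,0.1,0]]
    - [160,[0.017,0.001,0],[-0.1,0.1,0]]
    - [160,[0.014,0.001,0],[-0.1,0.1,0]]
    - [160,[0,0,0],[0,0,0]]
    - [160,[0,0,0],[0,0,0]]

```text
time_s: 16.9
ee_pos: [0.4372, -0.0733, 0.0155]
orientation: [2.232, 0.006, -2.21]
force: [0.1, 0.2, -0.9]
width: 0.0497
```

```bash
python3 - <<'E'
from h import *
from rig import get_image
plan(np.array([.436,-.067,-.012]),Rtool(np.array([0,0,-1.]),np.array([0,-1.,0])),160,wmax=8,vmax=.004)
for n in ("side","wrist"):
    d=get_image(n);pickle.dump(d,open(f"pics/{n}10.pkl","wb"));im=d["frame"][:,:,::-1]
    if n=="side": im=cv2.resize(im[150:250,295:395],None,fx=6,fy=6,interpolation=cv2.INTER_CUBIC)
    cv2.imwrite(f"pics/{n}10.png",im[:600])
E
```

```text
dist 0.0282 ang 0.6 n 8 q [-0.31  0.5   1.96  0.01  0.67  1.26] F [ 0.1  0.2 -0.9] w 0.0497 t 16.9
[160, [0.0034, -0.0008, 0.0002], [0.02, -0.07, 0.01]]
[160, [0.0034, -0.0008, 0.0002], [0.02, -0.07, 0.01]]
[160, [0.0034, -0.0008, 0.0002], [0.02, -0.07, 0.01]]
[160, [0.0034, -0.0008, 0.0002], [0.02, -0.07, 0.01]]
[160, [0.0034, -0.0008, 0.0002], [0.02, -0.07, 0.01]]
[160, [0.0034, -0.0008, 0.0002], [0.02, -0.07, 0.01]]
[160, [0.0034, -0.0008, 0.0002], [0.02, -0.07, 0.01]]
[160, [0.0034, -0.0008, 0.0002], [0.02, -0.07, 0.01]]
```

View pics/side10.png

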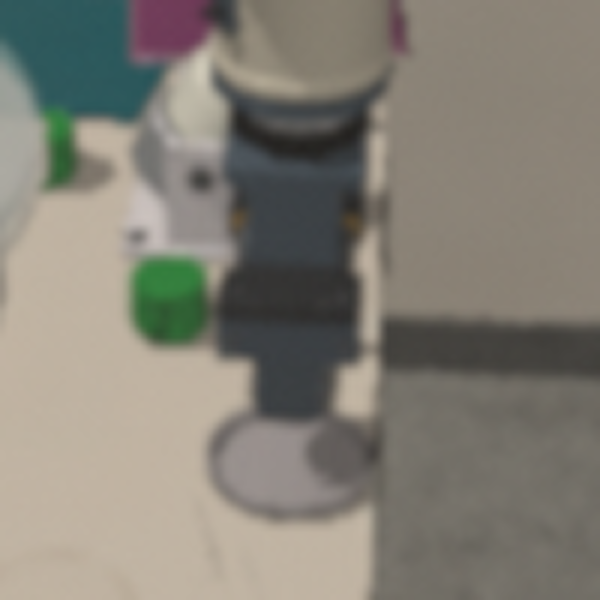

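View pics/wrist10.png

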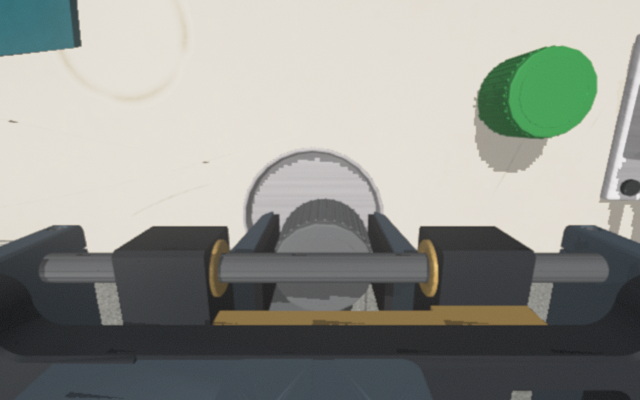

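Call:
play_rows:
  commands:
    - [160,[0.003,-0.001,0],[0,0,0]]
    - [160,[0.003,-0.001,0],[0,0,0]]
    - [160,[0.003,-0.001,0],[0,0,0]]
    - [160,[0.003,-0.001,0],[0,0,0]]
    - [160,[0.003,-0.001,0],[0,0,0]]
    - [160,[0.003,-0.0008,0.0005],[0,0,0]]
    - [160,[0.003,0,0],[0,0,0]]
    - [160,[0.003,0,0],[0,-0.5,0]]

```text
time_s: 17.8
ee_pos: [0.4383, -0.067, -0.0083]
orientation: [2.225, 0.005, -2.215]
force: [-0.1, -0.2, -0.2]
width: 0.0494
```

```bash
python3 - <<'E'
from h import *
from rig import get_image
o=cur();print(o["ee_pos"].round(4))
plan(np.array([.436,-.067,-.02]),Rtool(np.array([0,0,-1.]),np.array([0,-1.,0])),160,wmax=8,vmax=.0015)
for n in ("wrist",):
    d=get_image(n);im=d["frame"][:,:,::-1]
    cv2.imwrite(f"pics/{n}11.png",im[:600])
E
```

```text
[ 0.4383 -0.067  -0.0083]
dist 0.0119 ang 0.4 n 8 q [-0.29  0.55  1.98  0.    0.61  1.28] F [-0.1 -0.2 -0.2] w 0.0494 t 17.8
[160, [0.0015, 0.0, 0.0003], [0.03, -0.03, 0.01]]
[160, [0.0015, 0.0, 0.0003], [0.03, -0.03, 0.01]]
[160, [0.0015, 0.0, 0.0003], [0.03, -0.03, 0.01]]
[160, [0.0015, 0.0, 0.0003], [0.03, -0.03, 0.01]]
[160, [0.0015, 0.0, 0.0003], [0.03, -0.03, 0.01]]
[160, [0.0015, 0.0, 0.0003], [0.03, -0.03, 0.01]]
[160, [0.0015, 0.0, 0.0003], [0.03, -0.03, 0.01]]
[160, [0.0015, 0.0, 0.0003], [0.03, -0.03, 0.01]]
```

View pics/wrist11.png

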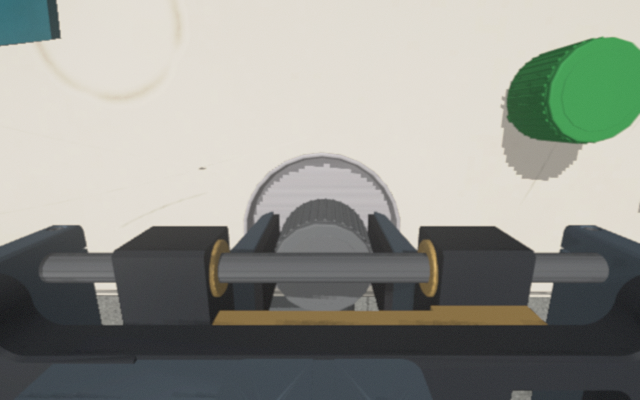

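Call:
play_rows:
  commands:
    - [160,[0.0015,0,0.0003],[0,0,0]]
    - [160,[0.0015,0,0.0003],[0,0,0]]
    - [160,[0.0015,0,0.0003],[0,0,0]]
    - [160,[0.0015,0,0.0003],[0,0,0]]
    - [160,[0.0012,0,0],[0,0,0]]
    - [160,[0.0012,0,0],[0,0,0]]
    - [160,[0.0012,0,0],[0,0,0]]
    - [160,[0,0,0],[0,0,0]]

```text
time_s: 18.65
ee_pos: [0.4376, -0.0672, -0.0192]
orientation: [2.224, 0.005, -2.216]
force: [-0.5, -0.2, -0.4]
width: 0.0493
```

```bash
python3 st.py
```

```text
t 18.65 F tool [0.38 0.19 0.47] M tool [ 0.   -0.04 -0.03] w 0.0493 q [-0.29  0.57  1.98  0.    0.58  1.28]
TCP rel seat: along A -0.1116 u -0.0972 y 0.2628 tool x dev deg 27.78 roll 0.2
```

Call:
play_rows:
  commands:
    - [160,[0.001,0,0],[0,0,0]]
    - [160,[0.001,0,0],[0,0,0]]
    - [160,[0.001,0,0],[0,0,0]]
    - [160,[0.001,0,0],[0,0,0]]
    - [160,[0.0005,0,0],[0,0,0]]
    - [160,[0,0,0],[0,0,0]]
    - [160,[0,0,0],[0,0,0]]
    - [160,[0,0,0],[0,0,0]]

```text
time_s: 19.45
ee_pos: [0.4377, -0.0672, -0.024]
orientation: [2.224, 0.005, -2.215]
force: [0.5, -0.5, -0.5]
width: 0.0497
```

```bash
python3 st.py
```

```text
t 19.45 F tool [ 0.5   0.48 -0.49] M tool [ 0.03 -0.01 -0.03] w 0.0497 q [-0.29  0.58  1.99  0.    0.57  1.28]
TCP rel seat: along A -0.116 u -0.0993 y 0.2628 tool x dev deg 27.77 roll 0.2
```

Call:
play_rows:
  commands:
    - [160,[0.001,0,0],[0,0,0]]
    - [160,[0.001,0,0],[0,0,0]]
    - [160,[0.001,0,0],[0,0,0]]
    - [160,[0.001,0,0],[0,0,0]]
    - [160,[0.0005,0,0],[0,0,0]]
    - [160,[0,0,0],[0,0,0]]
    - [160,[0,0,0],[0,0,0]]
    - [160,[0,0,0],[0,0,0]]

```text
time_s: 20.25
ee_pos: [0.4387, -0.0674, -0.0266]
orientation: [2.227, 0.004, -2.211]
force: [-1.0, -0.1, 4.2]
width: 0.0492
```

```bash
python3 st.py; python3 - <<'E'
from h import *
from rig import get_image
for n in ("side","wrist"):
    d=get_image(n);im=d["frame"][:,:,::-1]
    if n=="side": im=cv2.resize(im[170:255,295:395],None,fx=7,fy=7,interpolation=cv2.INTER_CUBIC)
    cv2.imwrite(f"pics/{n}12.png",im[:600])
E
```

```text
t 20.25 F tool [-4.24  0.07  1.01] M tool [ 0.   -0.2  -0.01] w 0.0492 q [-0.29  0.59  1.99  0.    0.56  1.28]
TCP rel seat: along A -0.1187 u -0.0997 y 0.2626 tool x dev deg 27.59 roll 0.2
```

View pics/side12.png

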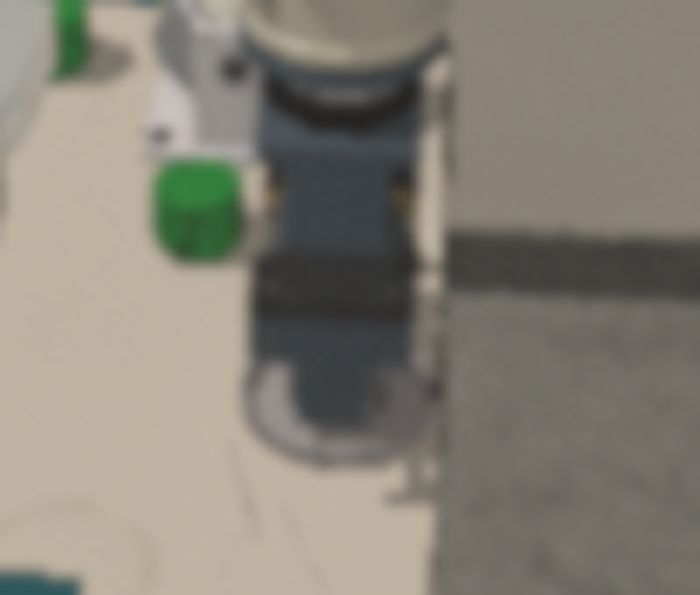

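View pics/wrist12.png

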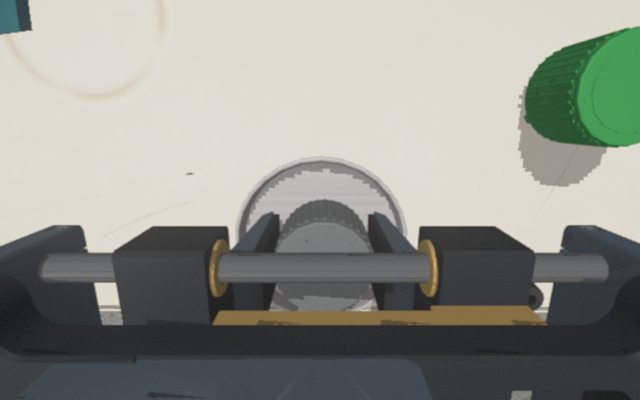

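Call:
play_rows:
  commands:
    - [125,[0,0,0],[0,0,0]]
    - [115,[0,0,0],[0,0,0]]
    - [105,[0,0,0],[0,0,0]]
    - [98,[0,0,0],[0,0,0]]
    - [96,[0,0,0],[0,0,0]]
    - [96,[0,0,0],[0,0,0]]
    - [96,[0,0,0],[0,0,0]]
    - [96,[0,0,0],[0,0,0]]
  grip_force: 20

```text
time_s: 21.15
ee_pos: [0.4387, -0.0674, -0.027]
orientation: [2.227, 0.004, -2.212]
force: [-0.4, 0.2, -0.3]
width: 0.0567
```

```bash
python3 st.py
```

```text
t 21.15 F tool [ 0.33 -0.2   0.44] M tool [ 0.02 -0.04 -0.01] w 0.0567 q [-0.29  0.59  1.99  0.    0.56  1.28]
TCP rel seat: along A -0.1191 u -0.0999 y 0.2626 tool x dev deg 27.61 roll 0.2
```

Force is near zero and the fingers are clear of the cap, so I'm lifting straight up slowly.

Call:
play_rows:
  commands:
    - [96,[-0.003,0,0],[0,0,0]]
    - [96,[-0.005,0,0],[0,0,0]]
    - [96,[-0.005,0,0],[0,0,0]]
    - [96,[-0.006,0,0],[0,0,0]]
    - [96,[-0.01,0,0],[0,0,0]]
    - [96,[-0.015,0,0],[0,0,0]]
    - [96,[-0.015,0,0],[0,0,0]]
    - [96,[-0.015,0,0],[0,0,0]]

```text
time_s: 21.95
ee_pos: [0.4372, -0.0671, 0.0517]
orientation: [2.225, 0.005, -2.214]
force: [-0.5, 0.2, 0.2]
width: 0.0568
```

```bash
python3 st.py; python3 - <<'E'
from h import *
from rig import get_image
for n in ("side","wrist","top"):
    d=get_image(n);im=d["frame"][:,:,::-1]
    if n=="side": im=cv2.resize(im[170:255,295:395],None,fx=7,fy=7,interpolation=cv2.INTER_CUBIC)
    cv2.imwrite(f"pics/{n}13.png",im[:600])
E
```

```text
t 21.95 F tool [-0.2  -0.25  0.46] M tool [-0.01 -0.05 -0.05] w 0.0568 q [-0.29  0.43  1.93  0.    0.78  1.28]
TCP rel seat: along A -0.0488 u -0.0643 y 0.2629 tool x dev deg 27.72 roll 0.2
```

View pics/side13.png

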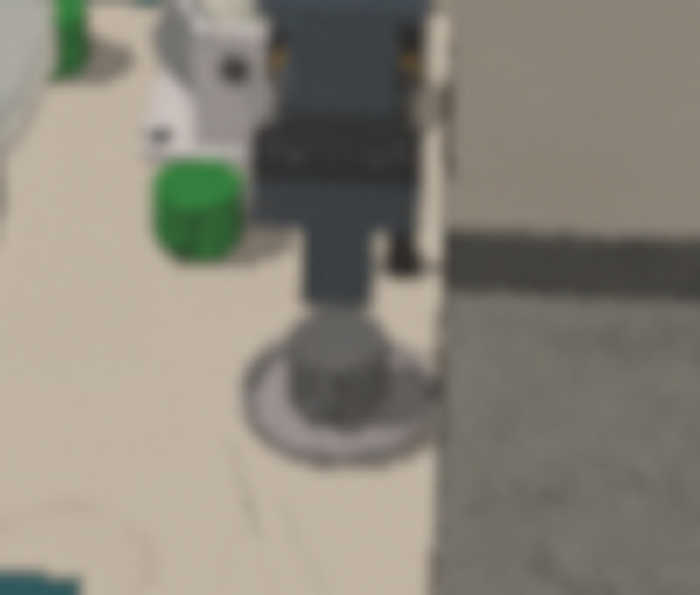

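View pics/wrist13.png

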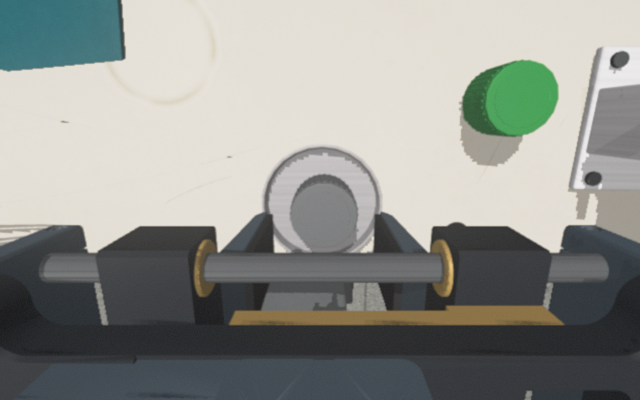

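The cap stands upright near the middle of the dish: wrist (323,213), with the dish at (322,203). I'm lifting the hand well clear before a last look.

Call:
play_rows:
  commands:
    - [96,[-0.02,0,0],[0,0,0]]
    - [96,[-0.02,0,0],[0,0,0]]
    - [96,[-0.02,0,0],[0,0,0]]
    - [96,[-0.02,0,0],[0,0,0]]
    - [96,[-0.02,0,0],[0,0,0]]
    - [96,[0,0,0],[0,0,0]]
    - [96,[0,0,0],[0,0,0]]
    - [96,[0,0,0],[0,0,0]]

```text
time_s: 22.9
ee_pos: [0.4343, -0.0665, 0.1515]
orientation: [2.221, 0.006, -2.22]
force: [-0.6, 0.3, 0.0]
width: 0.0572
```

```bash
python3 st.py; python3 - <<'E'
from h import *
from rig import get_image
for n in ("side","wrist","top"):
    d=get_image(n);im=d["frame"][:,:,::-1]
    if n=="side": im=cv2.resize(im[140:360,270:395],None,fx=2.7,fy=2.7,interpolation=cv2.INTER_CUBIC)
    if n=="wrist":w=im
    if n=="side":s=im
    if n=="top": t=cv2.resize(im[165:260,170:480],None,fx=2.5,fy=2.5,interpolation=cv2.INTER_CUBIC);cv2.imwrite("pics/top14.png",t)
w=cv2.resize(w[100:250],None,fx=.7,fy=.7)
c=np.zeros((max(s.shape[0],w.shape[0]),s.shape[1]+w.shape[1],3),np.uint8);c[:s.shape[0],:s.shape[1]]=s;c[:w.shape[0],s.shape[1]:]=w
cv2.imwrite("pics/c14.png",c)
E
```

```text
t 22.9 F tool [-0.02 -0.31  0.57] M tool [0.01 0.03 0.03] w 0.0572 q [-0.29  0.26  1.81  0.    1.07  1.28]
TCP rel seat: along A 0.0406 u -0.02 y 0.2635 tool x dev deg 27.98 roll 0.1
```

View pics/c14.png

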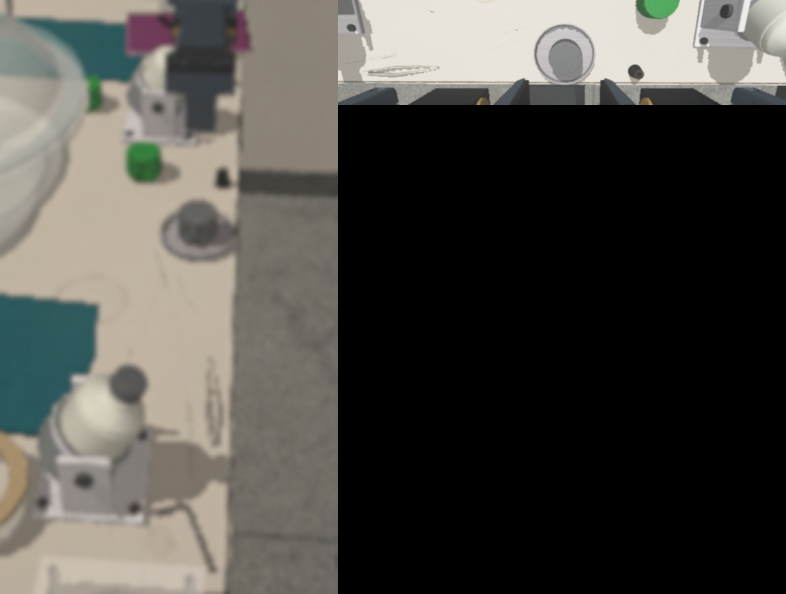

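View pics/top14.png

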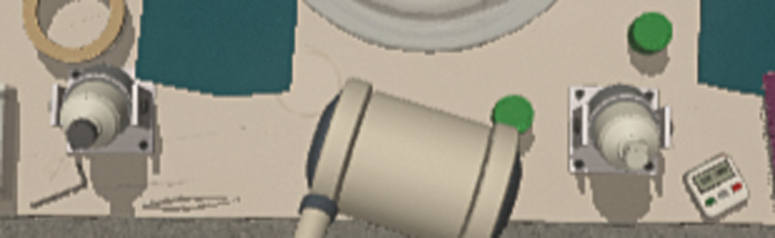

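```bash
python3 -c "
from rig import job
print(job.close_job())"
```

```text
the job is handed in; nothing more can be done
None
```

I opened the bottle with the wide ribbed grey cap and stood the cap upright in the steel dish. The job was handed in at about 23 s of the 64 s allowed, and the hand-in gave no verdict.

**Opening:** I pressed the cap and turned it about 163° anticlockwise. It met the stop there with about 1 N m of torque, so the inner part should have been free. I then drew it off along the bottle's axis. I could not see the inner part turn; I infer it from reaching the stop and from the cap coming off with almost no pull.

**Placing:** I lowered the cap until it touched the dish floor at about 4 N, opened the fingers only partly so they stayed inside the rim, and lifted straight up.

**Last checks:** The cap stands upright, near the middle of the dish. The bottle's neck is bare, and the bung, timer, tweezers and hex key look unmoved. The gripper is about 10 cm or more clear of the cap, and the force reads near zero.

**What disagreed:**
- **Fingertips:** they sat about 36 mm behind the reported TCP. My first close met no cap; I found it by touch and went lower.
- **Push force:** it reached about 24 N for a moment while turning, above the 8 to 15 N advised, and I backed off.
- **Drift:** the tool moved sideways by about 5 mm at the stop.
- **Wrist camera:** the dish looked about 5% smaller than the calibration predicts.
- **Final dish check:** the arm hid the dish from the top camera, so I judged it from the side and wrist views only.

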